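Get the cue ball out from behind the trophy, skittle and bottle

ROBOT

A 6-joint arm with a two-finger parallel gripper is mounted at the origin on the work surface. World frame = base frame: x ahead of the robot, y to its left, z up, the work surface at z = 0. Lengths are in mm, angles in rad, forces in N, time in s.
With the tool pointing down it reaches from about 350 to 850 mm from the base axis. Payload 8.1 kg.
Tool frame: the origin (TCP) lies at the very end of the fingers, on their centre line; the grasp point (between the pads) lies 19 mm behind it; z points along the fingers, y is the direction in which the jaws open and shut (so a half turn about z gives the same grasp; the last joint's range is limited). The gripper opens to 93 mm and grips with 3 to 60 N. Pads are 15 mm wide; open, the fingers measure 128 mm over their backs; the gripper's body (75 mm by 188 mm) begins 65 mm behind the grasp point.
Start: joints at [1.19, 0.13, 1.488, -0, 1.523, -0.085], TCP at [174.881, 573.952, 185.035] pointing down, gripper open.
Joint ranges: [-2.96, 2.96], [-0.89, 2.26], [0.02, 2.5], [-1.34, 4.48], [0, 2.73], [-2.66, 2.66]. Speed limits (rad/s): [2.39, 2.39, 2.79, 3.14, 3.14, 3.14].

INTERFACE

Orientations are given as [roll, pitch, yaw] about the fixed x, y, z axes, in that order (R = Rz(yaw) Ry(pitch) Rx(roll)).
In Python, from plant import * gives the robot as it stands. The module is installed in compiled form; this text tells all that it offers.
- The arm moves only by the tool arm_command, never from a script. Its argument "increments" is a list of rows, each an object with "xyz": the shift along the world's x, y, z in units of 30 mm (1.0 is 30 mm), a list of three; "roll": the turn about the world's z in units of 10 degrees (1.0 is 10 degrees); "grip": the opening, from -1 (shut) to 1 (fully open). In form: [{"xyz": [dx, dy, dz], "roll": roll, "grip": grip}, ...]. A call has 1 to 20 rows; each row shifts and turns the commanded pose from where the row before left it; what a row does not reach is not made up. A row lasts 1/8 s, in which the tool goes at most 62.5 mm and 10.7 degrees, less where a joint would pass 70% of its speed; a pose out of reach is approached as far as the arm can. A call is refused whole if a number of a shift passes 1 or a number of a turn 1, either way. A call with a gripper value outside its range is refused whole. The fingers move at their own pace and stop on an object; "force" is the grip in N (left out, the last holds). Time passes only in rows, so rows that do not move let the fingers close. It gives the time, the measured TCP pose, the force and the opening at its end, in the units of the state.
- get_state(): the state, without advancing time (a new reading comes with each control period).
- capture(name): name is "side" or "top" or "wrist"; returns a dict with "color" (420x560x3 uint8, red, green, blue), "fx", "fy", "cx", "cy" (pixels), "k1" (the pictures are not rectified: a ray, as slopes to the right and down, at radius r is drawn at 1 + k1 r^2 times it, then the intrinsics apply), "extrinsics" (4x4, takes a point from world to camera coordinates). Camera axes: x right, y down, z forward; pixel columns grow to the right and rows downward; lengths in mm; the calibration is good to about 2 mm. A picture is of the moment at which its call begins. There is no depth.
- finish_job(): hands the job in, once; it reports no verdict.
Trained networks look in a picture, given as the dict that the camera call returned (one of the last four; its "shot" number tells which), for a name from the list of things; names that differ only in an ending like _2 or _b are one class to them, and where a whole thing is asked for, a point or a joint stands for the part that bears it (a point fixed in the world has none). Each returns a list of dicts, best first, with "conf" (0 to 1); they miss things now and then, are a little off and sometimes report something else, mostly with a low value. They report only what shows in the picture. A call takes as long as a camera call.
- search_frame(label, picture): "at" ([row, column] in pixels, amid what is visible of it).
- silhouettes(label, picture): "mask" (420x560 bool, what is visible of it) and "at" ([row, column] in pixels, amid what is visible of it).
- mark_of(label, picture): "at" ([row, column] in pixels: a listed point, or the origin of a listed thing).
The state is a dict: "t": time; "qpos": joint angles; "joint_velocities": joint speeds; "joint_torque": joint torques, N m; "tool_pos": TCP position; "ee_rot": TCP orientation; "ft_force": force on the tool from outside, world axes, zero at the start; "torque": the same for the moment, N m; "finger_gap": opening from 0.0 (shut) to 1.0 (fully open).
Only numpy, scipy, OpenCV 4.12 (cv2) and the standard library are available. Lean on these libraries where they do the work, as an engineer would, in place of code of your own. Each camera call takes 0.05 s, during which the arm holds its last target.

TASK

The white cue ball sits on the dark wooden stand, hemmed in by a trophy, a skittle and a bottle. Clear those three onto the black tray first, then move the ball into the empty cup of the pale wooden ball rack, and only after that put each of the three back on the very pad of the stand it came from. Keep the three upright all along, and leave the black ball, the glass and the chalk alone.

Things in the scene. Friction and masses are not known exactly. Their poses are not given: they have to be found in the camera images.
- stand: fixed dark wooden board, 150 (x) x 200 (y) x 14 mm; origin at the centre of its underside. On top three round grey felt pads, 68 mm across, flush, at x,y = (30, 68), (30, -68), (-40, 0) mm; at (30, 0) a hole 31 mm across holds the cue ball. Trophy, skittle and bottle each start on another pad, within about 4 mm of its centre; which is where varies
- tray: fixed black serving tray, 150 (x) x 230 (y) mm outside, empty at the start; floor 4 mm thick, rim 4 mm thick and 10 mm high from the counter; origin at the centre of its underside, z up. Side area with room for the three things in a row along its y, 75 mm apart
- ball_rack: fixed pale wooden block, 150 (x) x 75 (y) x 20 mm high, with two round ball cups (through holes 37 mm across) at x = +37 and x = -37 mm on its x axis (y = 0); origin at the centre of its underside, z up. The cup at +x is empty, the black ball sits in the one at -x. A ball seated in a cup has its centre 42 mm above the block's underside
- cue_ball: white billiard ball, 57 mm across, 0.17 kg; origin at its centre. Seated in the hole of the stand its centre is 38 mm above the counter
- trophy: lidded brass trophy cup on a round dark wooden foot, 150 mm high in all; foot 52 mm across, thin stem, cup 50 mm across and straight-sided between 88 and 130 mm above its underside (grip there, from above); about 0.35 kg; origin at the centre of its underside, z up, round about z
- skittle: turned pale wooden skittle, 150 mm high; foot 36 mm across, belly 52 mm across at 50 mm, neck 22 mm across at 98 mm, head 30 mm across and straight-sided between 112 and 138 mm above its underside (grip there, from above); about 0.16 kg; origin at the centre of its underside, z up, round about z
- bottle: white plastic hand-powder bottle with a grey band and a grey cap, closed, rigid, 150 mm high; body 50 mm across and straight up to 125 mm (grip at about 110 mm from above), cap 26 mm across from 133 mm up; about 0.22 kg; origin at the centre of its underside, z up, round about z
- black_ball: black billiard ball, 57 mm across, origin at its centre, in the -x cup of the ball rack; must stay there
- tumbler: greenish glass tumbler, 90 mm high, 74 mm across the rim, origin at the centre of its underside; standing on the counter behind the work, must be left alone
- chalk: small white cube of cue chalk with a blue top, 24 x 24 x 22 mm, origin at the centre of its underside; on the counter behind the work, must be left alone

How it is judged (in metres and radians):
On the way, in this order (a step that is already met when the one before it is completed fails the run):
1. the trophy, the skittle and the bottle all stand upright on the tray, the cue ball still in its place on the stand (x of trophy in the frame of tray between -0.07 and 0.07 m and y of trophy in the frame of tray between -0.11 and 0.11 m and z of each of trophy, skittle, bottle in the frame of tray below 0.012 m and angle between each of trophy, skittle, bottle's own z axis and vertical below 0.12 rad and linear speed of each of trophy, skittle, bottle below 0.03 m/s and x of skittle in the frame of tray between -0.07 and 0.07 m and y of skittle in the frame of tray between -0.11 and 0.11 m and x of bottle in the frame of tray between -0.07 and 0.07 m and y of bottle in the frame of tray between -0.11 and 0.11 m and distance of cue_ball from where it was at the start of the episode below 0.012 m), for 0.2 s.
2. the cue ball sits in the empty cup of the rack, the three things still standing on the tray (x of trophy in the frame of tray between -0.07 and 0.07 m and y of trophy in the frame of tray between -0.11 and 0.11 m and z of each of trophy, skittle, bottle in the frame of tray below 0.012 m and angle between each of trophy, skittle, bottle's own z axis and vertical below 0.12 rad and linear speed of each of trophy, skittle, bottle, cue_ball below 0.03 m/s and x of skittle in the frame of tray between -0.07 and 0.07 m and y of skittle in the frame of tray between -0.11 and 0.11 m and x of bottle in the frame of tray between -0.07 and 0.07 m and y of bottle in the frame of tray between -0.11 and 0.11 m and x of cue_ball in the frame of ball_rack between 0.029 and 0.045 m and y of cue_ball in the frame of ball_rack between -0.008 and 0.008 m and z of cue_ball in the frame of ball_rack below 0.047 m), for 0.2 s.
At the end, for the whole second after the job is handed in: Cue ball at rest in the +x rack cup (within 8 mm in the rack's x and y, centre at most 47 mm up); trophy, skittle and bottle at rest, upright within 0.1 rad, each within 15 mm of its own start; black ball within 12 mm, tumbler and chalk within 20 mm of theirs (distance of each of trophy, skittle, bottle from where it was at the start of the episode below 0.015 m and angle between each of trophy, skittle, bottle's own z axis and vertical below 0.1 rad and linear speed of each of trophy, skittle, bottle, cue_ball below 0.03 m/s and x of cue_ball in the frame of ball_rack between 0.029 and 0.045 m and y of cue_ball in the frame of ball_rack between -0.008 and 0.008 m and z of cue_ball in the frame of ball_rack below 0.047 m and distance of black_ball from where it was at the start of the episode below 0.012 m and distance of each of tumbler, chalk from where it was at the start of the episode below 0.02 m); the robot touches nothing.
It fails at once if the trophy, the skittle or the bottle is tipped (more than 0.6 rad) (angle between any of trophy, skittle, bottle's own z axis and vertical above 0.6 rad).
It fails at once if the black ball is moved (more than 15 mm), or the tumbler or the chalk (more than 25 mm) (distance of black_ball from where it was at the start of the episode above 0.015 m or distance of any of tumbler, chalk from where it was at the start of the episode above 0.025 m).
It also fails if it takes over 144 s, if anything falls off the work surface, if the arm or the gripper's body presses on something with over 40 N, if the wrist force passes 120 N, or if a joint passes its speed limit or range.

## Working session

There is one attempt and no reset: what is moved stays moved. The work goes in short steps, Python scripts to look and compute and a tool call to move; the robot and the scene stay as the last step left them, time stands still between calls to the robot, and variables do not carry over. Pictures are saved under pics/ and viewed, and the job is handed in when it is done.

Besides the shell and the picture viewer there is one more tool, called in YAML: its name, and indented under it one key for each argument. arm_command: Moves the arm, as the interface text tells. Its arguments: {"type":"object","properties":{"increments":{"type":"array"},"force":{"type":"number"}},"required":["increments"]}

```bash
mkdir -p pics; cat > h.py <<'E'
import numpy as np, cv2
from plant import *
def save(p,n): cv2.imwrite('pics/'+n,p['color'][:,:,::-1])
def ray(p,at):
    v,u=at; xd=np.array([(u-p['cx'])/p['fx'],(v-p['cy'])/p['fy']]); x=xd.copy()
    for _ in range(30): x=xd/(1+p['k1']*(x@x))
    E=np.array(p['extrinsics']);R=E[:3,:3];t=E[:3,3]
    return -R.T@t, R.T@np.array([x[0],x[1],1])
def onz(p,at,z):
    o,d=ray(p,at); return o+d*(z-o[2])/d[2]
def proj(p,X):
    E=np.array(p['extrinsics']);c=E[:3,:3]@np.array(X,float)+E[:3,3];x=c[:2]/c[2];x=x*(1+p['k1']*(x@x))
    return np.array([x[1]*p['fy']+p['cy'],x[0]*p['fx']+p['cx']])
E
python3 - <<'E'
from h import *
print(get_state())
for n in ['side','top','wrist']:
    p=capture(n); save(p,n+'0.png'); print(n,np.round(ray(p,(210,280)),2).tolist(),p['fx'],p['k1'])
    for l in ['stand','tray','ball_rack','cue_ball','trophy','skittle','bottle','black_ball','tumbler','chalk']:
        m=mark_of(l,p)[:1]
        for k in m: print(l,np.round(k['at'],1),round(k['conf'],2),np.round(onz(p,k['at'],{'cue_ball':38,'black_ball':42}.get(l,0)),1))
E
```

```text
{'t': 0.0, 'qpos': array([ 1.18958576e+00,  1.31161394e-01,  1.48927174e+00, -1.02004024e-05,
        1.52299026e+00, -8.53842735e-02]), 'joint_velocities': array([ 0.00094033,  0.00061077, -0.00015697, -0.00153118,  0.00185479,
        0.00132096]), 'joint_torque': array([-5.71823803e-04, -5.59841931e+01, -4.91760314e+01,  7.68352021e-02,
        3.51011159e-02, -1.15169587e-04]), 'tool_pos': array([174.65768395, 573.36080484, 183.99150422]), 'ee_rot': array([-3.13976771e+00, -1.45975980e-04,  2.84576672e+00]), 'ft_force': array([ 0.90925172,  0.10910307, -0.44732953]), 'torque': array([-0.02690624,  0.02338114, -0.00167883]), 'finger_gap': 1.0040731319684897}
side [[213.81, -625.68, 561.13], [0.45, 0.7, -0.56]] 416.0074474258862 0.014193223894122246
stand [251.  252.6] 0.97 [534.6 -24.6   0. ]
tray [187.7 179.6] 0.69 [502.8 304.7   0. ]
ball_rack [363.5 317.4] 0.66 [ 483.5 -316.9    0. ]
cue_ball [234.9 270.8] 0.62 [570.4 -40.6  38. ]
trophy [262.6 279.5] 0.79 [562.3 -86.3   0. ]
skittle [221.2 255. ] 0.92 [593.1  66.3   0. ]
bottle [247.8 239.6] 0.64 [ 5.167e+02 -4.000e-01  0.000e+00]
black_ball [274.1 396.6] 0.62 [ 697.8 -268.2   42. ]
tumbler [182.5 284.3] 0.96 [748.5 178.4   0. ]
chalk [274.1 393.8] 0.52 [ 732.3 -236.3    0. ]
top [[517.39, -13.17, 1285.15], [0.06, 0.04, -1.0]] 460.278003544559 -0.11089355665966152
stand [232.3 299.3] 0.58 [533.4 -20.7   0. ]
tray [244.1 182.9] 0.77 [493.2 305.7   0. ]
ball_rack [252.8 406.3] 0.62 [ 481.6 -320.4    0. ]
cue_ball [220.5 298.1] 0.71 [564.8 -16.6  38. ]
trophy [225.2 321.9] 0.89 [554.4 -83.3   0. ]
skittle [216.4 277.2] 0.82 [576.5  41.9   0. ]
bottle [241.6 293.9] 0.6 [507.2  -6.1   0. ]
black_ball [228.7 299.4] 0.58 [542.6 -20.5  42. ]
tumbler [156.6 229.8] 0.62 [743.5 180.2   0. ]
chalk [153.7 227.9] 0.62 [751.8 185.9   0. ]
wrist [[109.51, 593.35, 385.07], [0.24, -0.07, -0.97]] 353.66089535762967 -0.029842743966607264
```

View pics/side0.png

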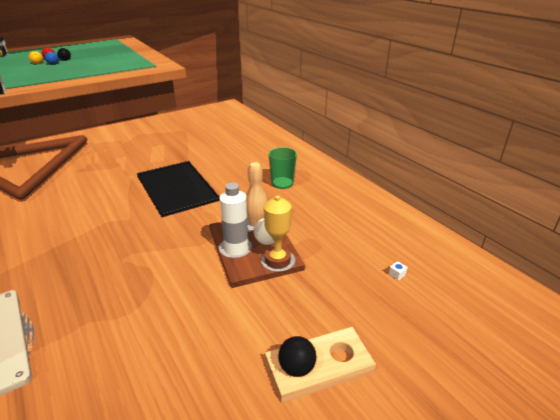

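View pics/top0.png

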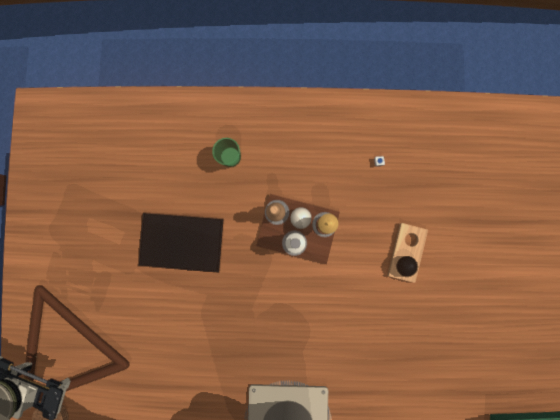

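```bash
python3 - <<'E'
from h import *
p=capture('top'); s=capture('side')
c=p['color'][180:290,250:440,::-1]; cv2.imwrite('pics/topc.png',cv2.resize(c,None,fx=4.2,fy=4.2,interpolation=cv2.INTER_CUBIC))
c=s['color'][150:290,190:320,::-1]; cv2.imwrite('pics/sidec.png',cv2.resize(c,None,fx=4.2,fy=4.2,interpolation=cv2.INTER_CUBIC))
for q,n in((p,'top'),(s,'side')):
  for l,z in (('stand',14),('tray',10),('ball_rack',20)):
    for r in silhouettes(l,q)[:1]:
        m=r['mask'].astype(np.uint8); 
        cs=max(cv2.findContours(m,0,2)[0],key=cv2.contourArea)
        W=np.array([onz(q,(a[0][1],a[0][0]),z)[:2] for a in cs],np.float32)
        print(n,l,r['conf'],m.sum(),cv2.minAreaRect(W))
E
```

```text
top stand 0.59 2588 ((546.9755859375, -15.157249450683594), (206.04345703125, 152.74758911132812), 76.15642547607422)
top tray 0.84 4438 ((498.3983154296875, 311.8227233886719), (233.5308380126953, 154.1013641357422), 86.94395446777344)
top ball_rack 0.94 1196 ((482.70611572265625, -317.75531005859375), (85.78043365478516, 154.48788452148438), 76.47537231445312)
side stand 0.72 2482 ((537.7721557617188, -24.499130249023438), (213.61590576171875, 152.77696228027344), 77.22323608398438)
side tray 0.78 2913 ((494.23297119140625, 304.02520751953125), (252.50308227539062, 155.2866973876953), 87.0056381225586)
side ball_rack 0.56 3856 ((478.8905029296875, -326.5555725097656), (87.28441619873047, 156.136962890625), 76.71281433105469)
```

View pics/topc.png

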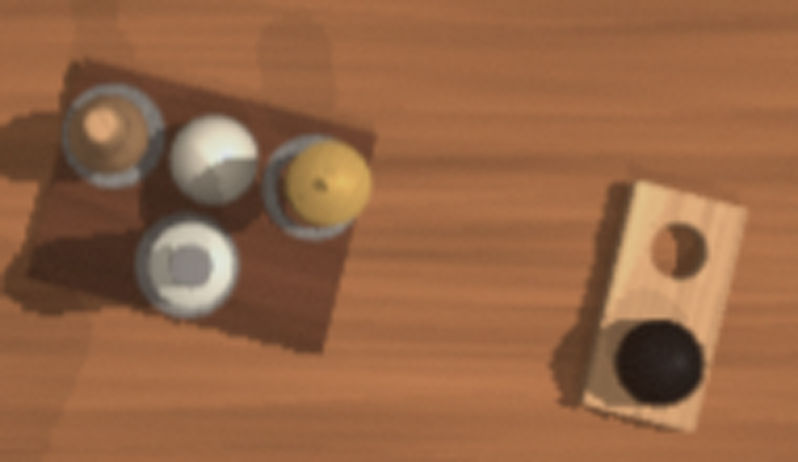

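View pics/sidec.png

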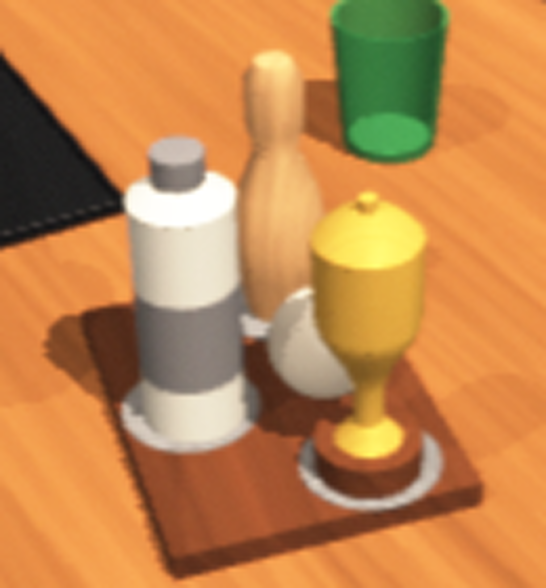

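```bash
cat > m.py <<'E'
from h import *
def T(x,y): return ((y+.5)/4.2-.5+180,(x+.5)/4.2-.5+250)
def S(x,y): return ((y+.5)/4.2-.5+150,(x+.5)/4.2-.5+190)
E
python3 - <<'E'
from m import *
p=capture('top'); s=capture('side')
r=lambda a:np.round(a,1)
C=[onz(p,T(*a),14)[:2] for a in((75,62),(375,135),(322,352),(30,278))]
print('stand',r(C),r(np.mean(C,0)))
d=(C[0]-C[3]+C[1]-C[2]); e=C[0]-C[1]+C[3]-C[2]; yaw=(np.arctan2(d[1],d[0])+np.arctan2(-e[0],e[1]))/2; print(yaw, np.linalg.norm(d)/2,np.linalg.norm(e)/2)
print('side stand corners',[r(onz(s,S(*a),14)[:2]) for a in((83,312),(176,560),(481,488))])
c=np.mean(C,0);R=np.array([[np.cos(yaw),-np.sin(yaw)],[np.sin(yaw),np.cos(yaw)]])
for n,l in(('skittle pad',(30,68)),('trophy pad',(30,-68)),('bottle pad',(-40,0)),('ball',(30,0))):
    w=c+R@l; print(n,r(w))
for n,a in(('sk pad',(112,136)),('tro pad',(316,188)),('bot pad',(188,266))): print(n,r(onz(p,T(*a),14)))
for n,a,z in(('sk',(101,125),163),('tro',(320,185),164),('bot',(190,266),164),('ball',(214,160),38),):print(n,r(onz(p,T(*a),z)))
for n,a,z in(('sk',(273,55),163),('tro',(368,195),164),('bot',(176,147),164)):print('side',n,r(onz(s,S(*a),z)))
C=[onz(p,T(*a),20)[:2] for a in((635,180),(748,207),(695,430),(584,402))]
print('rack',r(C),r(np.mean(C,0)))
d=(C[0]-C[3]+C[1]-C[2]); e=C[0]-C[1]+C[3]-C[2];yaw=(np.arctan2(d[1],d[0])+np.arctan2(-e[0],e[1]))/2
print(yaw,np.linalg.norm(d)/2,np.linalg.norm(e)/2, 'cup',r(np.mean(C,0)+37*np.array([np.cos(yaw),np.sin(yaw)])), r(onz(p,T(680,250),20)),'bb',r(onz(p,T(661,362),42)))
cv2.imwrite('pics/rk.png',cv2.resize(s['color'][320:400,260:380,::-1],None,fx=6,fy=6,interpolation=cv2.INTER_CUBIC))
cv2.imwrite('pics/tr.png',cv2.resize(p['color'][205:280,130:230,::-1],None,fx=6,fy=6,interpolation=cv2.INTER_CUBIC))
E
```

```text
stand [[ 636.5   69.7]
 [ 592.  -129. ]
 [ 449.2  -96.3]
 [ 493.6   96. ]] [542.8 -14.9]
-0.21359944880702203 145.8883910154927 200.49861894128404
side stand corners [array([492.4,  95.4]), array([447.3, -99.2]), array([ 589.1, -133.9])]
skittle pad [586.6  45.2]
trophy pad [557.7 -87.8]
bottle pad [503.7  -6.5]
ball [572.1 -21.3]
sk pad [588.   44.1  14. ]
tro pad [556.4 -90.7  14. ]
bot pad [503.6  -7.6  14. ]
sk [586.   43.9 163. ]
tro [553.6 -83.9 164. ]
bot [505.3  -9.4 164. ]
ball [572.5 -23.2  38. ]
side sk [586.4  45.7 163. ]
side tro [554.9 -90.2 164. ]
side bot [504.5  -9.4 164. ]
rack [[ 565.2 -299.9]
 [ 548.8 -375.1]
 [ 402.6 -340.8]
 [ 419.9 -267.5]] [ 484.1 -320.8]
-0.22420259426805714 149.53368457579424 76.14435231314853 cup [ 520.2 -329. ] [ 519.9 -329.9   20. ] bb [ 447.8 -312.6   42. ]
```

View pics/rk.png

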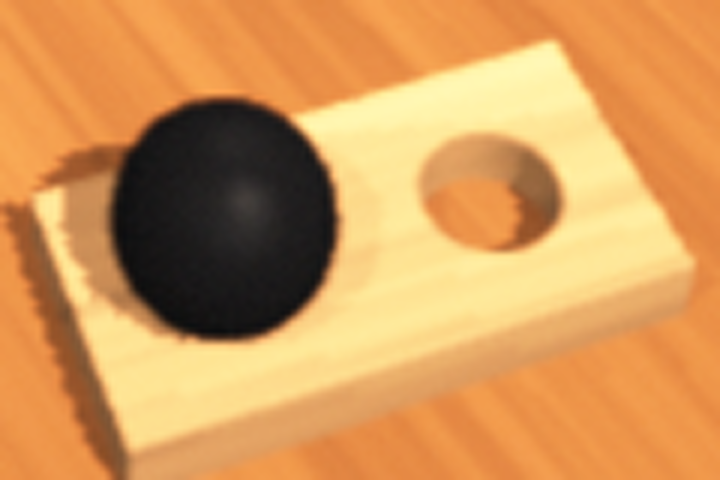

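View pics/tr.png

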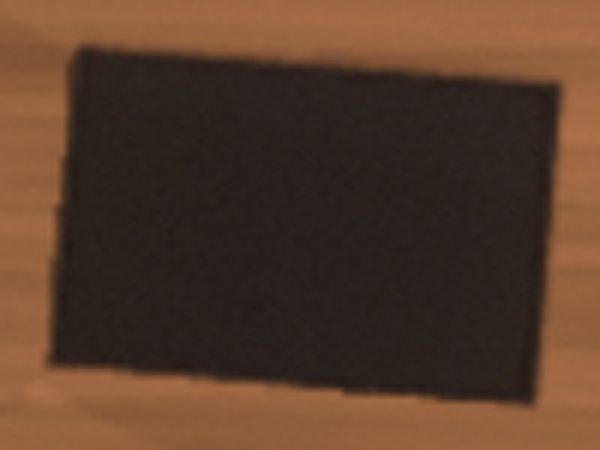

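```bash
python3 - <<'E'
from m import *
p=capture('top'); s=capture('side')
r=lambda a:np.round(a,1)
C=[onz(p,((y+.5)/6-.5+205,(x+.5)/6-.5+130),10)[:2] for x,y in((77,48),(560,85),(535,402),(50,363))]
print('tray',r(C),r(np.mean(C,0)))
# circle fit overlay of trophy/skittle/bottle outlines
im=cv2.resize(p['color'][180:290,250:440,::-1],None,fx=4.2,fy=4.2,interpolation=cv2.INTER_CUBIC)
ims=cv2.resize(s['color'][150:290,190:320,::-1],None,fx=4.2,fy=4.2,interpolation=cv2.INTER_CUBIC)
def dr(q,im,o,c,R,z,col):
    P=[]
    for t in np.linspace(0,2*np.pi,60):
        v,u=proj(q,(c[0]+R*np.cos(t),c[1]+R*np.sin(t),z)); P.append(((u-o[1]+.5)*4.2-.5,(v-o[0]+.5)*4.2-.5))
    cv2.polylines(im,[np.round(P).astype(np.int32)],True,col,1)
for q,i,o in((p,im,(180,250)),(s,ims,(150,190))):
    for c,rs in(((555.,-88.),((25,102+0),(25,144),(26,14))),((586.5,44.5),((15,126),(15,152),(26,64))),((504.8,-8.5),((25,139),(13,164),(25,14)))):
        for R,z in rs: dr(q,i,o,c,R,z,(0,255,0))
    dr(q,i,o,(572.2,-22),28.5,38,(255,0,0))
cv2.imwrite('pics/ovt.png',im);cv2.imwrite('pics/ovs.png',ims)
E
```

```text
tray [[579.1 422.6]
 [566.5 192.7]
 [419.9 200.2]
 [431.3 430. ]] [499.2 311.3]
```

View pics/ovt.png

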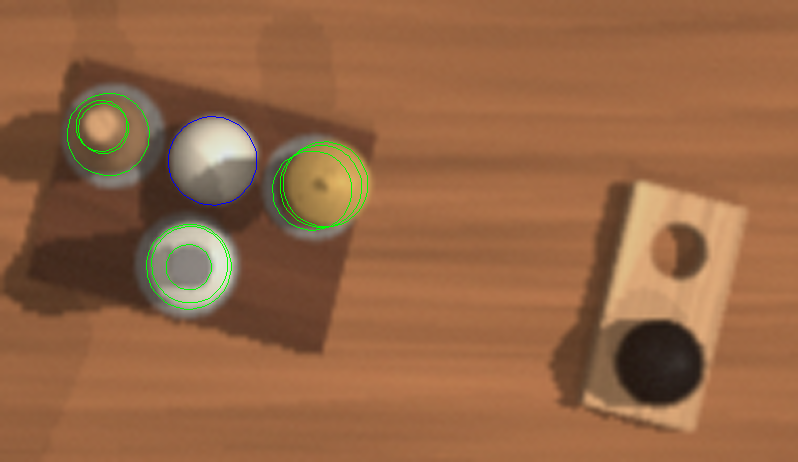

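View pics/ovs.png

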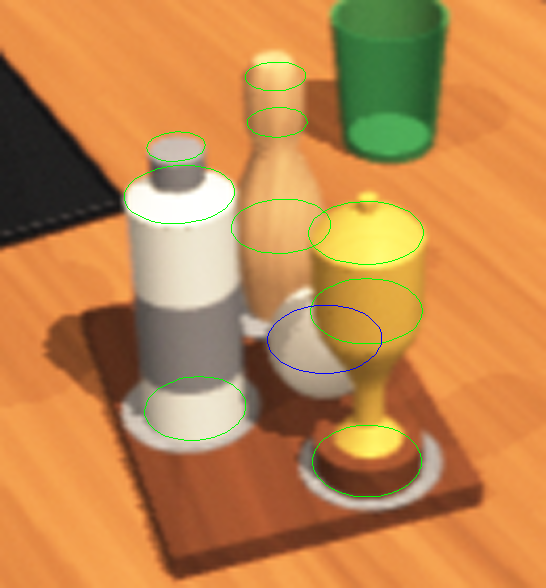

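arm_command:
  increments:
    - {"xyz": [0.3, -0.4, 0.5], "roll": -0.2, "grip": 1}
    - {"xyz": [0.7, -0.9, 0], "roll": -0.5, "grip": 1}
    - {"xyz": [0.7, -0.9, 0], "roll": -0.5, "grip": 1}
    - {"xyz": [0.7, -0.9, 0], "roll": -0.5, "grip": 1}
    - {"xyz": [0.7, -0.9, 0], "roll": -0.5, "grip": 1}
    - {"xyz": [0.7, -0.9, 0], "roll": -0.5, "grip": 1}
    - {"xyz": [0.7, -0.9, 0], "roll": -0.5, "grip": 1}
    - {"xyz": [0.7, -0.9, 0], "roll": -0.5, "grip": 1}
    - {"xyz": [0.7, -0.9, 0], "roll": -0.5, "grip": 1}
    - {"xyz": [0.7, -0.9, 0], "roll": -0.5, "grip": 1}
    - {"xyz": [0.7, -0.9, 0], "roll": -0.5, "grip": 1}
    - {"xyz": [0.7, -0.9, 0], "roll": -0.5, "grip": 1}
    - {"xyz": [0.7, -0.9, 0], "roll": -0.5, "grip": 1}
    - {"xyz": [0.7, -0.9, 0], "roll": -0.5, "grip": 1}
    - {"xyz": [0.7, -0.9, 0], "roll": -0.5, "grip": 1}
    - {"xyz": [0.7, -0.9, 0], "roll": -0.5, "grip": 1}
    - {"xyz": [0.7, -0.9, 0], "roll": -0.5, "grip": 1}
    - {"xyz": [0.7, -0.9, 0], "roll": -0.3, "grip": 1}
    - {"xyz": [0.7, -0.9, 0], "roll": 0, "grip": 1}
    - {"xyz": [0.8, -1.0, 0], "roll": 0, "grip": 1}
  force: 30

```text
t: 4.75
tool_pos: [586.5, 44.3, 201.6]
ee_rot: [3.14, -0.0, 1.361]
ft_force: [0.3, 0.1, -0.7]
finger_gap: 0.998
```

```bash
python3 - <<'E'
from h import *
p=capture('wrist'); save(p,'w1.png'); s=get_state(); print(s['t'],s['tool_pos'],s['ee_rot'])
for X in((586.5,44.5,164),(504.8,-8.5,164),(554.5,-89,164),(572.2,-22,66)): print(proj(p,X))
E
```

```text
4.8 [588.52910173  40.27927559 201.22339162] [3.13860227e+00 1.84412680e-03 1.35823857e+00]
[218.34040283 280.79384998]
[306.84595516 188.72052723]
[383.65762224 276.26938093]
[256.70007169 280.32823499]
```

View pics/w1.png

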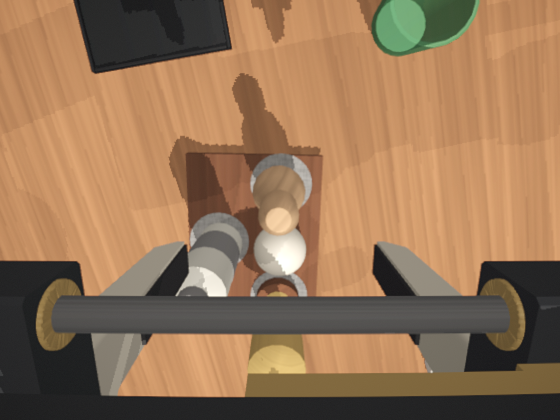

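arm_command:
  increments:
    - {"xyz": [0, -0.05, -0.7], "roll": 0, "grip": 1}
    - {"xyz": [0, 0, -0.7], "roll": 0, "grip": 1}
    - {"xyz": [0, 0, -0.7], "roll": 0, "grip": 1}
    - {"xyz": [0, 0, -0.5], "roll": 0, "grip": 1}
    - {"xyz": [0, 0, 0], "roll": 0, "grip": 1}
    - {"xyz": [0, 0, 0], "roll": 0, "grip": 1}

```text
t: 5.55
tool_pos: [586.5, 44.3, 123.3]
ee_rot: [3.14, -0.0, 1.362]
ft_force: [0.1, -0.7, 0.8]
finger_gap: 1.0
```

```bash
python3 - <<'E'
from h import *
s=capture('side'); cv2.imwrite('pics/s1.png',cv2.resize(s['color'][100:300,150:350,::-1],None,fx=3,fy=3,interpolation=cv2.INTER_CUBIC))
w=capture('wrist'); save(w,'w2.png')
for i in range(3): print(get_state()['tool_pos']); capture('top')
E
```

```text
[586.67765314  44.42592927 123.38946318]
[586.63040551  44.45241197 123.26702275]
[586.48204647  44.49625376 123.03811744]
```

View pics/s1.png

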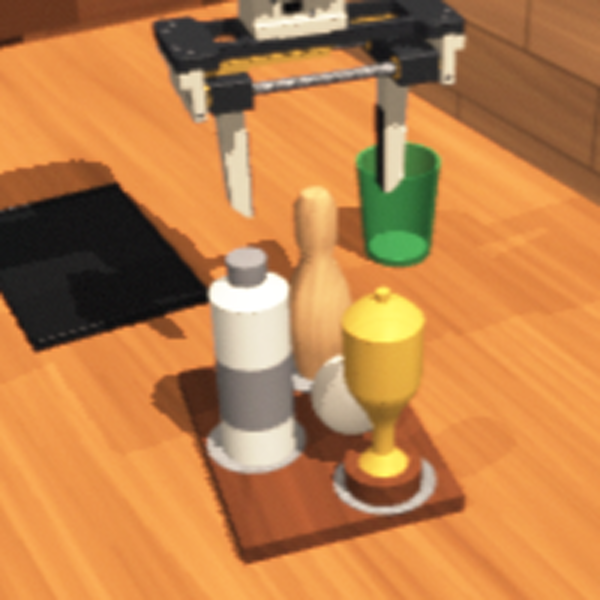

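View pics/w2.png

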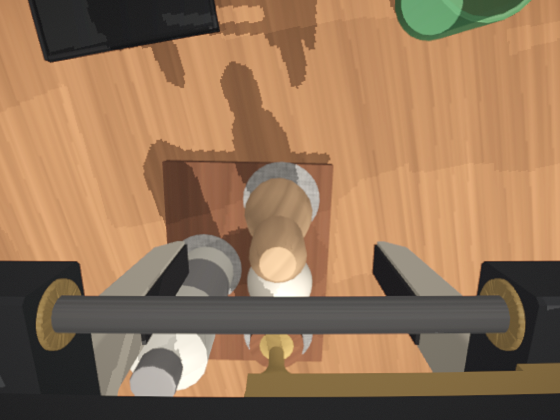

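```bash
python3 - <<'E'
from h import *
s=capture('side');w=capture('wrist')
f=lambda X:np.round((proj(s,X)-[100,150])*3)
for z in(14,104,123,142,164): print(z,f((586.5,44.5,z)))
a=-.2136+0
for sg in(1,-1): print(f((586.5+sg*50*np.cos(a),44.5+sg*50*np.sin(a),123.)),proj(w,(586.5+sg*50*np.cos(a),44.5+sg*50*np.sin(a),123.)))
print(proj(w,(586.5,44.5,123)),proj(w,(586.5,44.5,164)))
E
```

```text
14 [365. 321.]
104 [263. 318.]
123 [239. 317.]
142 [216. 316.]
164 [187. 315.]
[227. 383.] [236.38864938 365.56076246]
[252. 248.] [235.46527095 197.48556116]
[235.97293216 281.56630334] [263.15756379 281.93182668]
```

```bash
python3 - <<'E'
from h import *
s=capture('side'); im=cv2.resize(s['color'][95:195,190:320,::-1],None,fx=6,fy=6,interpolation=cv2.INTER_CUBIC)
a=-.2136
for d in(-64,-46.5,46.5,64):
  P=[proj(s,(586.5+d*np.cos(a),44.5+d*np.sin(a),z)) for z in (123,142,207)]
  P=[((v-95+.5)*6,(u-190+.5)*6) for v,u in P]
  cv2.polylines(im,[np.array([(int(u),int(v)) for v,u in P])],False,(0,255,0),1)
  for v,u in P: cv2.circle(im,(int(u),int(v)),3,(255,0,0),-1)
cv2.imwrite('pics/s2.png',im)
E
```

```text
(no output)
```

View pics/s2.png

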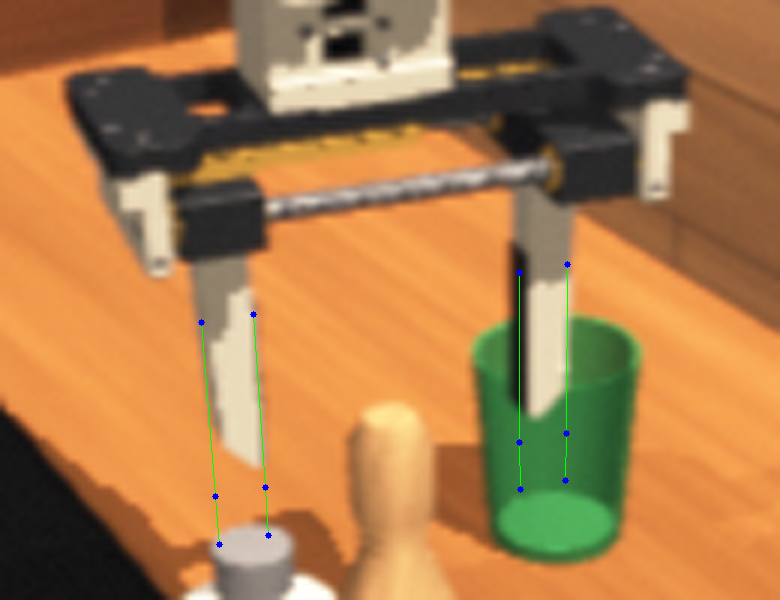

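```bash
python3 - <<'E'
from h import *
w=capture('wrist'); im=cv2.resize(w['color'][180:420,80:480,::-1],None,fx=2,fy=2); t=capture('top'); it=cv2.resize(t['color'][150:290,210:360,::-1],None,fx=4,fy=4,interpolation=cv2.INTER_CUBIC)
a=-.2096; ex=np.array([np.cos(a),np.sin(a)]);ey=np.array([-ex[1],ex[0]])
for z,c in((123,(0,255,0)),(152,(0,0,255))):
  for s in(-1,1):
    Q=[np.array([586.5,44.4])+ex*s*d+ey*e for d,e in((46.5,-7.5),(46.5,7.5),(64,7.5),(64,-7.5))]
    for q,i,o,k in((w,im,(180,80),2),(t,it,(150,210),4)):
      P=[proj(q,(*x,z)) for x in Q]
      cv2.polylines(i,[np.array([(int((u-o[1])*k),int((v-o[0])*k)) for v,u in P])],True,c,1)
cv2.imwrite('pics/w3.png',im);cv2.imwrite('pics/t3.png',it)
E
```

```text
(no output)
```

View pics/w3.png

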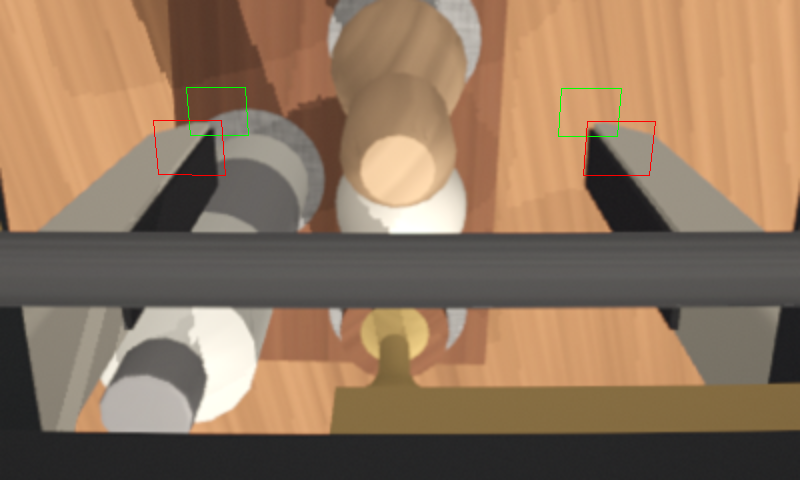

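View pics/t3.png

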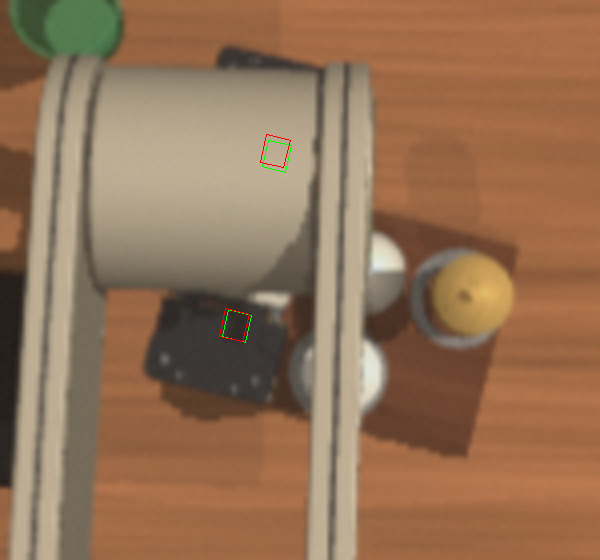

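arm_command:
  increments:
    - {"xyz": [0, 0, -0.5], "roll": 0, "grip": 1}
    - {"xyz": [0, 0, -0.45], "roll": 0, "grip": 1}
    - {"xyz": [0, 0, 0], "roll": 0, "grip": 1}
    - {"xyz": [0, 0, 0], "roll": 0, "grip": 1}

```text
t: 6.55
tool_pos: [585.7, 44.5, 93.3]
ee_rot: [-3.141, 0.0, 1.362]
ft_force: [0.5, 0.5, 0.4]
finger_gap: 1.002
```

```bash
python3 - <<'E'
from h import *
s=capture('side'); im=cv2.resize(s['color'][95:195,190:320,::-1],None,fx=6,fy=6,interpolation=cv2.INTER_CUBIC)
cv2.imwrite('pics/s4.png',im)
E
```

```text
(no output)
```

View pics/s4.png

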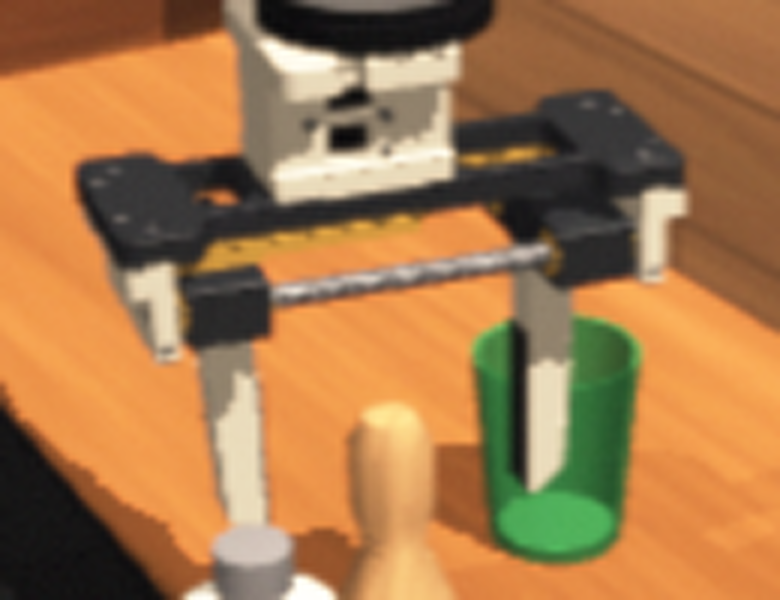

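arm_command:
  increments:
    - {"xyz": [0, 0, 0], "roll": 0, "grip": -1}
    - {"xyz": [0, 0, 0], "roll": 0, "grip": -1}
    - {"xyz": [0, 0, 0], "roll": 0, "grip": -1}
    - {"xyz": [0, 0, 0], "roll": 0, "grip": -1}
    - {"xyz": [0, 0, 0], "roll": 0, "grip": -1}
    - {"xyz": [0, 0, 0], "roll": 0, "grip": -1}
    - {"xyz": [0, 0, 0], "roll": 0, "grip": -1}
    - {"xyz": [0, 0, 0], "roll": 0, "grip": -1}
    - {"xyz": [0, 0, 0.2], "roll": 0, "grip": -1}
    - {"xyz": [0, 0, 0.3], "roll": 0, "grip": -1}
    - {"xyz": [0, 0, 0.5], "roll": 0, "grip": -1}
  force: 25

```text
t: 7.98
tool_pos: [585.5, 44.5, 124.0]
ee_rot: [-3.141, 0.0, 1.362]
ft_force: [0.2, 0.0, -2.8]
finger_gap: 0.316
```

```bash
python3 - <<'E'
from h import *
s=capture('side'); im=cv2.resize(s['color'][95:295,190:350,::-1],None,fx=3,fy=3,interpolation=cv2.INTER_CUBIC)
cv2.imwrite('pics/s5.png',im)
E
```

```text
(no output)
```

View pics/s5.png

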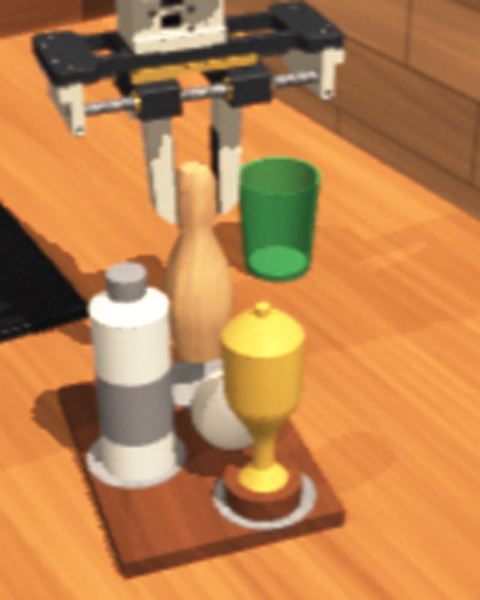

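arm_command:
  increments:
    - {"xyz": [-0.1, 0.5, 0.2], "roll": 0, "grip": -1}
    - {"xyz": [-0.2, 0.9, 0], "roll": 0, "grip": -1}
    - {"xyz": [-0.25, 1, 0], "roll": 0, "grip": -1}
    - {"xyz": [-0.25, 1, 0], "roll": 0, "grip": -1}
    - {"xyz": [-0.25, 1, 0], "roll": 0, "grip": -1}
    - {"xyz": [-0.25, 1, 0], "roll": 0, "grip": -1}
    - {"xyz": [-0.25, 1, 0], "roll": 0, "grip": -1}
    - {"xyz": [-0.25, 1, 0], "roll": 0, "grip": -1}
    - {"xyz": [-0.25, 1, 0], "roll": 0, "grip": -1}
    - {"xyz": [-0.25, 1, 0], "roll": 0, "grip": -1}
    - {"xyz": [-0.25, 1, 0], "roll": 0, "grip": -1}
    - {"xyz": [-0.15, 0.7, 0], "roll": 0, "grip": -1}
    - {"xyz": [-0.05, 0.3, 0], "roll": 0, "grip": -1}
    - {"xyz": [0, 0, 0], "roll": 0, "grip": -1}
    - {"xyz": [0, 0, -0.5], "roll": 0, "grip": -1}
    - {"xyz": [0, 0, -0.5], "roll": 0, "grip": -1}
    - {"xyz": [0, 0, -0.3], "roll": 0, "grip": -1}
    - {"xyz": [0, 0, -0.2], "roll": 0, "grip": -1}
    - {"xyz": [0, 0, 0], "roll": 0, "grip": -1}
    - {"xyz": [0, 0, 0], "roll": 0, "grip": -1}

```text
t: 10.52
tool_pos: [503.6, 386.5, 84.8]
ee_rot: [3.141, -0.0, 1.362]
ft_force: [0.3, 0.1, -2.1]
finger_gap: 0.314
```

```bash
python3 - <<'E'
from h import *
s=capture('side'); im=cv2.resize(s['color'][65:265,110:330,::-1],None,fx=3,fy=3,interpolation=cv2.INTER_CUBIC)
cv2.imwrite('pics/s6.png',im); print(get_state()['ft_force'])
E
```

```text
[-0.8618766   0.71702554 -1.93676609]
```

View pics/s6.png

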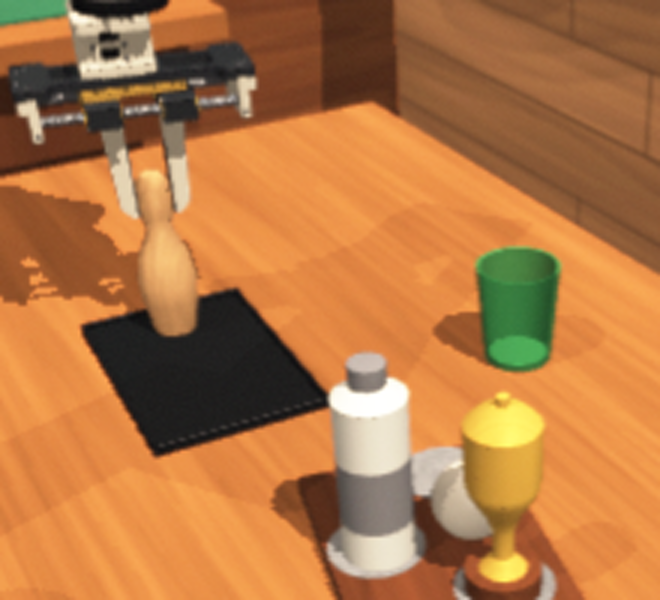

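arm_command:
  increments:
    - {"xyz": [0, 0, -0.05], "roll": 0, "grip": -1}
    - {"xyz": [0, 0, 0], "roll": 0, "grip": 0}
    - {"xyz": [0, 0, 0], "roll": 0, "grip": 1}
    - {"xyz": [0, 0, 0], "roll": 0, "grip": 1}
    - {"xyz": [0, 0, 0], "roll": 0, "grip": 1}
    - {"xyz": [0, 0, 0.5], "roll": 0, "grip": 1}
    - {"xyz": [0, 0, 1], "roll": 0, "grip": 1}
    - {"xyz": [0, 0, 1], "roll": 0, "grip": 1}
    - {"xyz": [0, 0, 0.1], "roll": 0, "grip": 1}

```text
t: 11.7
tool_pos: [505.4, 387.7, 165.5]
ee_rot: [3.137, -0.005, 1.362]
ft_force: [-0.3, -0.3, 0.1]
finger_gap: 0.998
```

arm_command:
  increments:
    - {"xyz": [0, -0.5, 0], "roll": 0, "grip": 1}
    - {"xyz": [0, -1, 0], "roll": 0, "grip": 1}
    - {"xyz": [0, -1, 0], "roll": 0, "grip": 1}
    - {"xyz": [0, -1, 0], "roll": 0, "grip": 1}
    - {"xyz": [0, -1, 0], "roll": 0, "grip": 1}
    - {"xyz": [0, -1, 0], "roll": 0, "grip": 1}
    - {"xyz": [0, -1, 0], "roll": 0, "grip": 1}
    - {"xyz": [0, -1, 0], "roll": 0, "grip": 1}
    - {"xyz": [0, -1, 0], "roll": 0, "grip": 1}
    - {"xyz": [0, -1, 0], "roll": 0, "grip": 1}
    - {"xyz": [0, -1, 0], "roll": 0, "grip": 1}
    - {"xyz": [0, -1, 0], "roll": 0, "grip": 1}
    - {"xyz": [0, -1, 0], "roll": 0, "grip": 1}
    - {"xyz": [0.05, -0.65, 0], "roll": 0, "grip": 1}
    - {"xyz": [0, 0, 0], "roll": 0, "grip": 1}

```text
t: 13.58
tool_pos: [503.5, -9.6, 159.4]
ee_rot: [-3.139, 0.001, 1.36]
ft_force: [-0.5, 1.1, -0.4]
finger_gap: 1.0
```

```bash
python3 - <<'E'
from h import *
s=capture('side'); im=cv2.resize(s['color'][85:285,110:330,::-1],None,fx=3,fy=3,interpolation=cv2.INTER_CUBIC)
cv2.imwrite('pics/s7.png',im); save(capture('wrist'),'w7.png'); print(get_state()['tool_pos'])
E
```

```text
[503.89226863  -8.01779035 159.92277166]
```

View pics/s7.png

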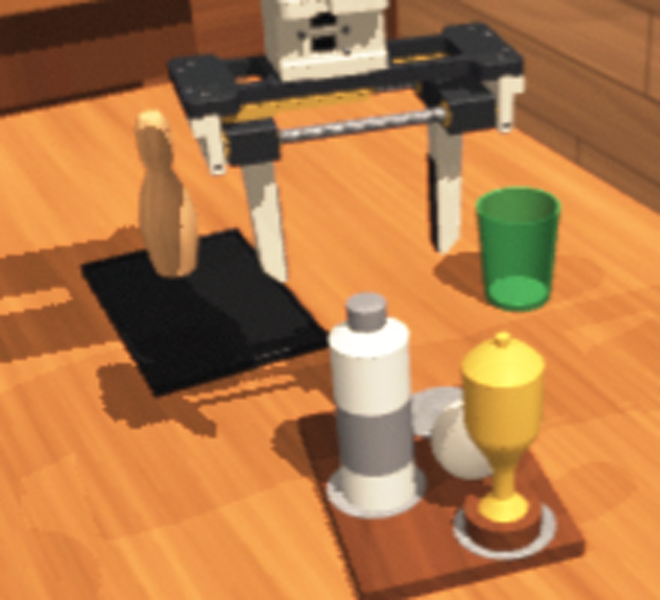

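View pics/w7.png

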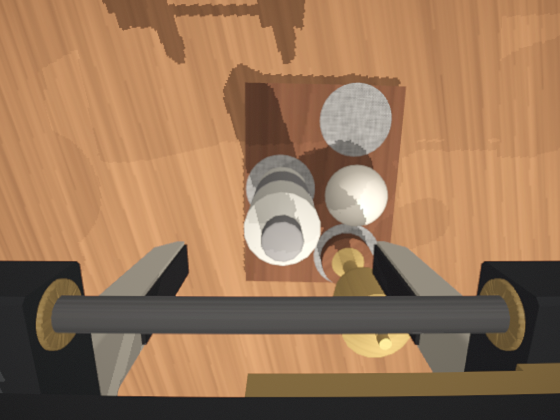

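arm_command:
  increments:
    - {"xyz": [0, 0, -0.8], "roll": 0, "grip": 1}
    - {"xyz": [0, 0, -0.8], "roll": 0, "grip": 1}
    - {"xyz": [0, 0, -0.8], "roll": 0, "grip": 1}
    - {"xyz": [0, 0, -0.4], "roll": 0, "grip": 1}
    - {"xyz": [0, 0, 0], "roll": 0, "grip": 1}
    - {"xyz": [0, 0, 0], "roll": 0, "grip": -1}
    - {"xyz": [0, 0, 0], "roll": 0, "grip": -1}
    - {"xyz": [0, 0, 0], "roll": 0, "grip": -1}
    - {"xyz": [0, 0, 0], "roll": 0, "grip": -1}
    - {"xyz": [0, 0, 0], "roll": 0, "grip": -1}
    - {"xyz": [0, 0, 0], "roll": 0, "grip": -1}
    - {"xyz": [0, 0, 0], "roll": 0, "grip": -1}
    - {"xyz": [0, 0, 0.2], "roll": 0, "grip": -1}
    - {"xyz": [0, 0, 0.3], "roll": 0, "grip": -1}
    - {"xyz": [0, 0, 0.7], "roll": 0, "grip": -1}
    - {"xyz": [0, 0, 0], "roll": 0, "grip": -1}
  force: 30

```text
t: 15.68
tool_pos: [506.6, -8.2, 115.2]
ee_rot: [3.138, -0.0, 1.362]
ft_force: [-0.4, -0.1, -2.1]
finger_gap: 0.53
```

```bash
python3 - <<'E'
from h import *
s=capture('side'); im=cv2.resize(s['color'][85:285,110:330,::-1],None,fx=3,fy=3,interpolation=cv2.INTER_CUBIC)
cv2.imwrite('pics/s8.png',im)
E
```

```text
(no output)
```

View pics/s8.png

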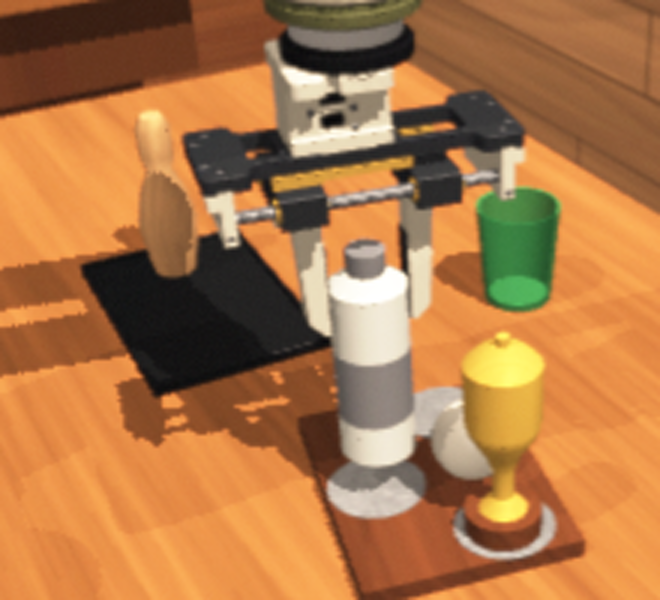

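arm_command:
  increments:
    - {"xyz": [0, 0.4, 0], "roll": 0, "grip": -1}
    - {"xyz": [0, 0.8, 0], "roll": 0, "grip": -1}
    - {"xyz": [0, 1, 0], "roll": 0, "grip": -1}
    - {"xyz": [0, 1, 0], "roll": 0, "grip": -1}
    - {"xyz": [0, 1, 0], "roll": 0, "grip": -1}
    - {"xyz": [0, 1, 0], "roll": 0, "grip": -1}
    - {"xyz": [-0.2, 1, 0], "roll": 0, "grip": -1}
    - {"xyz": [0, 1, 0], "roll": 0, "grip": -1}
    - {"xyz": [0, 1, 0], "roll": 0, "grip": -1}
    - {"xyz": [0, 1, 0], "roll": 0, "grip": -1}
    - {"xyz": [0, 0.8, 0], "roll": 0, "grip": -1}
    - {"xyz": [0, 0.5, 0], "roll": 0, "grip": -1}
    - {"xyz": [0, 0.15, 0], "roll": 0, "grip": -1}
    - {"xyz": [0, 0, 0], "roll": 0, "grip": -1}
    - {"xyz": [0, 0, -0.5], "roll": 0, "grip": -1}
    - {"xyz": [0, 0, -0.5], "roll": 0, "grip": -1}
    - {"xyz": [0, 0, -0.3], "roll": 0, "grip": -1}
    - {"xyz": [0, 0, -0.2], "roll": 0, "grip": -1}
    - {"xyz": [0, 0, -0.02], "roll": 0, "grip": -1}
    - {"xyz": [0, 0, 0], "roll": 0, "grip": -1}

```text
t: 18.23
tool_pos: [499.0, 311.5, 67.5]
ee_rot: [3.141, -0.0, 1.362]
ft_force: [0.2, -0.6, -2.3]
finger_gap: 0.53
```

```bash
python3 - <<'E'
from h import *
s=capture('side'); im=cv2.resize(s['color'][85:285,110:330,::-1],None,fx=3,fy=3,interpolation=cv2.INTER_CUBIC)
cv2.imwrite('pics/s9.png',im)
E
```

```text
(no output)
```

View pics/s9.png

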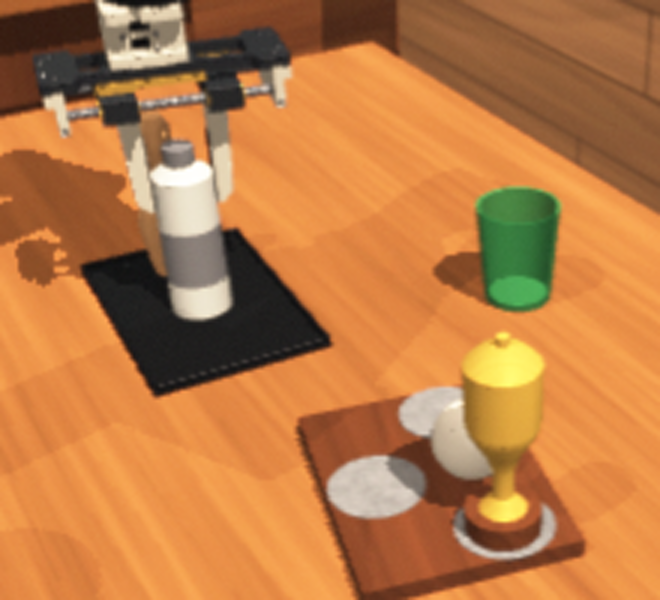

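arm_command:
  increments:
    - {"xyz": [0, 0, -0.03], "roll": 0, "grip": -1}
    - {"xyz": [0, 0, 0], "roll": 0, "grip": 0.3}
    - {"xyz": [0, 0, 0], "roll": 0, "grip": 1}
    - {"xyz": [0, 0, 0], "roll": 0, "grip": 1}
    - {"xyz": [0, 0, 0], "roll": 0, "grip": 1}
    - {"xyz": [0, 0, 0.5], "roll": 0, "grip": 1}
    - {"xyz": [0, 0, 1], "roll": 0, "grip": 1}
    - {"xyz": [0, 0, 1], "roll": 0, "grip": 1}
    - {"xyz": [0, 0, 0.6], "roll": 0, "grip": 1}

```text
t: 19.4
tool_pos: [499.9, 312.0, 162.6]
ee_rot: [3.139, -0.002, 1.362]
ft_force: [-0.6, -0.1, 0.2]
finger_gap: 1.002
```

arm_command:
  increments:
    - {"xyz": [0, -0.5, 0], "roll": 0, "grip": 1}
    - {"xyz": [0.15, -1, 0], "roll": 0, "grip": 1}
    - {"xyz": [0.15, -1, 0], "roll": 0, "grip": 1}
    - {"xyz": [0.15, -1, 0], "roll": 0, "grip": 1}
    - {"xyz": [0.15, -1, 0], "roll": 0, "grip": 1}
    - {"xyz": [0.15, -1, 0], "roll": 0, "grip": 1}
    - {"xyz": [0.15, -1, 0], "roll": 0, "grip": 1}
    - {"xyz": [0.15, -1, 0], "roll": 0, "grip": 1}
    - {"xyz": [0.15, -1, 0], "roll": 0, "grip": 1}
    - {"xyz": [0.15, -1, 0], "roll": 0, "grip": 1}
    - {"xyz": [0.15, -1, 0], "roll": 0, "grip": 1}
    - {"xyz": [0.15, -1, 0], "roll": 0, "grip": 1}
    - {"xyz": [0.2, -1, 0], "roll": 0, "grip": 1}
    - {"xyz": [0, -0.85, 0], "roll": 0, "grip": 1}
    - {"xyz": [0, 0, 0], "roll": 0, "grip": 1}
    - {"xyz": [0, 0, 0], "roll": 0, "grip": 1}

```text
t: 21.4
tool_pos: [553.5, -88.9, 158.5]
ee_rot: [-3.14, -0.0, 1.362]
ft_force: [-0.7, 0.9, 0.1]
finger_gap: 1.003
```

```bash
python3 - <<'E'
from h import *
s=capture('side'); im=cv2.resize(s['color'][85:285,110:330,::-1],None,fx=3,fy=3,interpolation=cv2.INTER_CUBIC)
cv2.imwrite('pics/s10.png',im); save(capture('wrist'),'w10.png'); print(get_state()['tool_pos'])
E
```

```text
[553.92359685 -88.32782728 159.01185843]
```

View pics/s10.png

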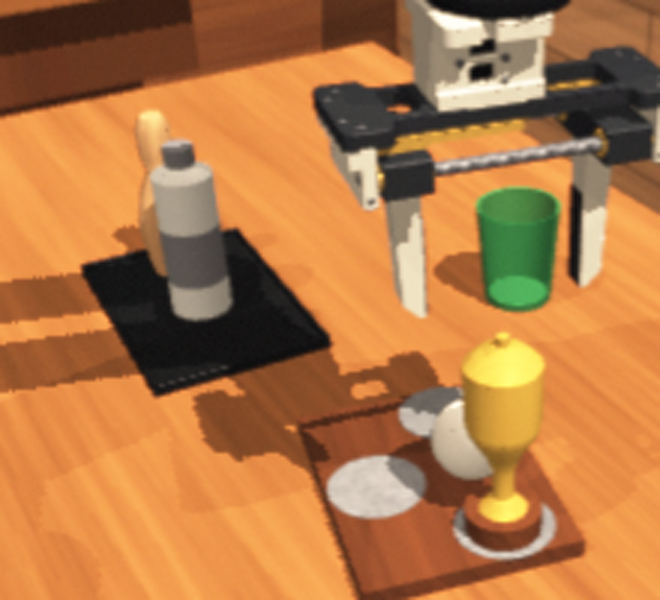

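View pics/w10.png

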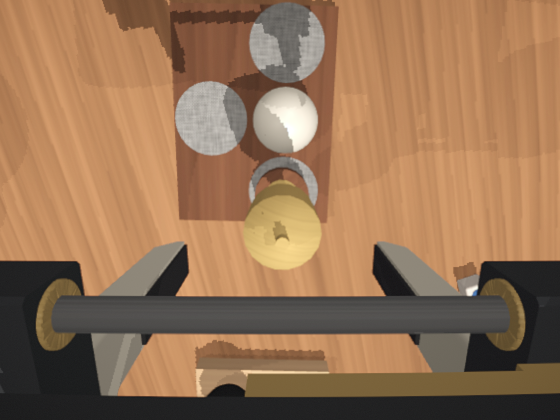

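```bash
python3 - <<'E'
from h import *
w=capture('wrist')
for y in(-84,-86,-88,-90): print(y,proj(w,(554.5,y,164)),proj(w,(554.5,y,14)))
for y in(-84,-86,-88,-90):print(proj(capture('top'),(554.5,y,164)))
E
```

```text
-84 [231.48084431 280.54606298] [184.91271169 280.57509192]
-86 [234.70041778 281.2543839 ] [186.86003697 280.98946841]
-88 [237.90456793 281.95933498] [188.80215777 281.40272693]
-90 [241.09335613 282.66092942] [190.73908397 281.81486965]
[223.28543564 325.87619897]
[223.30097089 326.69756416]
[223.31649237 327.51890193]
[223.33200005 328.34021052]
```

arm_command:
  increments:
    - {"xyz": [0, 0.1, -0.8], "roll": 0, "grip": 1}
    - {"xyz": [0, 0, -0.8], "roll": 0, "grip": 1}
    - {"xyz": [0, 0, -0.8], "roll": 0, "grip": 1}
    - {"xyz": [0, 0, -0.4], "roll": 0, "grip": 1}
    - {"xyz": [0, 0, 0], "roll": 0, "grip": 1}
    - {"xyz": [0, 0, 0], "roll": 0, "grip": -1}
    - {"xyz": [0, 0, 0], "roll": 0, "grip": -1}
    - {"xyz": [0, 0, 0], "roll": 0, "grip": -1}
    - {"xyz": [0, 0, 0], "roll": 0, "grip": -1}
    - {"xyz": [0, 0, 0], "roll": 0, "grip": -1}
    - {"xyz": [0, 0, 0], "roll": 0, "grip": -1}
    - {"xyz": [0, 0, 0], "roll": 0, "grip": -1}
    - {"xyz": [0, 0, 0.2], "roll": 0, "grip": -1}
    - {"xyz": [0, 0, 0.4], "roll": 0, "grip": -1}
    - {"xyz": [0, 0, 0.7], "roll": 0, "grip": -1}
    - {"xyz": [0, 0, 0.7], "roll": 0, "grip": -1}
    - {"xyz": [0, 0, 0.6], "roll": 0, "grip": -1}
    - {"xyz": [0, 0, 0], "roll": 0, "grip": -1}
  force: 40

```text
t: 24.0
tool_pos: [555.7, -86.4, 155.8]
ee_rot: [3.138, 0.0, 1.362]
ft_force: [-0.6, 0.8, -2.9]
finger_gap: 0.528
```

```bash
python3 - <<'E'
from h import *
s=capture('side'); im=cv2.resize(s['color'][85:285,110:330,::-1],None,fx=3,fy=3,interpolation=cv2.INTER_CUBIC)
cv2.imwrite('pics/s11.png',im)
E
```

```text
(no output)
```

View pics/s11.png

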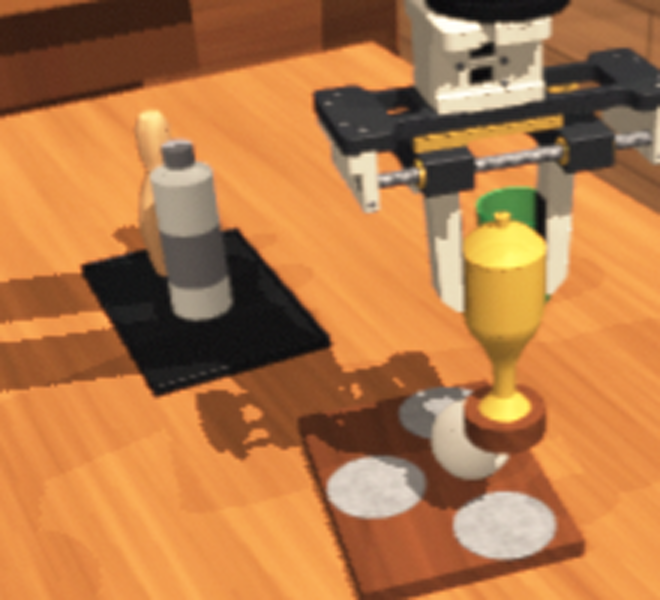

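arm_command:
  increments:
    - {"xyz": [0, 0.4, 0], "roll": 0, "grip": -1}
    - {"xyz": [-0.2, 0.8, 0], "roll": 0, "grip": -1}
    - {"xyz": [-0.2, 1, 0], "roll": 0, "grip": -1}
    - {"xyz": [-0.2, 1, 0], "roll": 0, "grip": -1}
    - {"xyz": [-0.2, 1, 0], "roll": 0, "grip": -1}
    - {"xyz": [-0.2, 1, 0], "roll": 0, "grip": -1}
    - {"xyz": [-0.2, 1, 0], "roll": 0, "grip": -1}
    - {"xyz": [-0.2, 1, 0], "roll": 0, "grip": -1}
    - {"xyz": [-0.2, 1, 0], "roll": 0, "grip": -1}
    - {"xyz": [-0.2, 1, -0.2], "roll": 0, "grip": -1}
    - {"xyz": [-0.2, 0.8, -0.3], "roll": 0, "grip": -1}
    - {"xyz": [0, 0.5, -0.3], "roll": 0, "grip": -1}
    - {"xyz": [0, 0.25, -0.3], "roll": 0, "grip": -1}
    - {"xyz": [0, 0, -0.3], "roll": 0, "grip": -1}
    - {"xyz": [0, 0, -0.5], "roll": 0, "grip": -1}
    - {"xyz": [0, 0, -0.5], "roll": 0, "grip": -1}
    - {"xyz": [0, 0, -0.3], "roll": 0, "grip": -1}
    - {"xyz": [0, 0, -0.2], "roll": 0, "grip": -1}
    - {"xyz": [0, 0, 0], "roll": 0, "grip": -1}
    - {"xyz": [0, 0, 0], "roll": 0, "grip": -1}

```text
t: 26.55
tool_pos: [494.7, 236.6, 67.0]
ee_rot: [3.141, -0.0, 1.362]
ft_force: [-0.3, -0.4, -2.2]
finger_gap: 0.53
```

```bash
python3 - <<'E'
from h import *
s=capture('side'); im=cv2.resize(s['color'][85:285,110:330,::-1],None,fx=3,fy=3,interpolation=cv2.INTER_CUBIC)
cv2.imwrite('pics/s12.png',im)
E
```

```text
(no output)
```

View pics/s12.png

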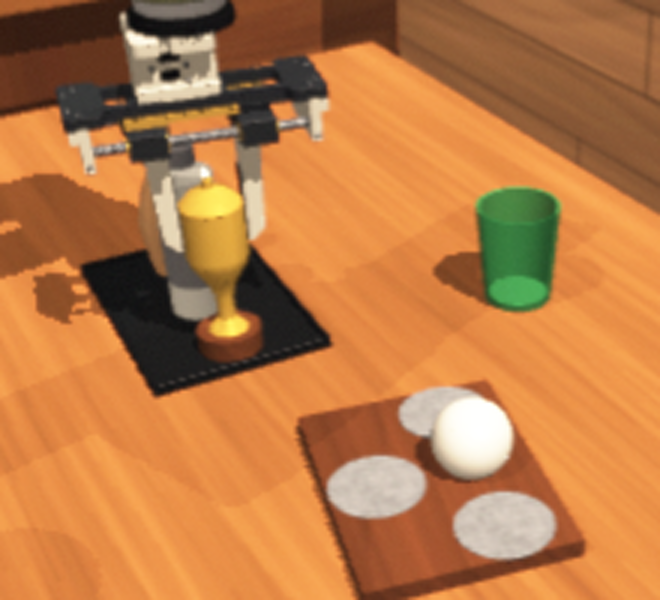

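arm_command:
  increments:
    - {"xyz": [0, 0, -0.03], "roll": 0, "grip": -1}
    - {"xyz": [0, 0, 0], "roll": 0, "grip": 0.3}
    - {"xyz": [0, 0, 0], "roll": 0, "grip": 1}
    - {"xyz": [0, 0, 0], "roll": 0, "grip": 1}
    - {"xyz": [0, 0, 0], "roll": 0, "grip": 1}
    - {"xyz": [0, 0, 0.5], "roll": 0, "grip": 1}
    - {"xyz": [0, 0, 1], "roll": 0, "grip": 1}
    - {"xyz": [0, 0, 1], "roll": 0, "grip": 1}
    - {"xyz": [0, 0, 0.6], "roll": 0, "grip": 1}

```text
t: 27.72
tool_pos: [495.4, 236.8, 161.6]
ee_rot: [3.139, -0.002, 1.362]
ft_force: [0.3, 0.5, -0.3]
finger_gap: 0.997
```

```bash
python3 - <<'E'
from h import *
s=capture('side'); save(s,'s13.png'); t=capture('top')
def circ(mask): 
    c=max(cv2.findContours(mask.astype(np.uint8),0,2)[0],key=cv2.contourArea); return cv2.minEnclosingCircle(c)
for q,n in((s,'side'),(t,'top')):
    for r in silhouettes('cue_ball',q)[:2]:
        c,R=circ(r['mask']); print(n,r['conf'],c,R,onz(q,(c[1],c[0]),38))
im=cv2.resize(t['color'][180:290,250:440,::-1],None,fx=4.2,fy=4.2,interpolation=cv2.INTER_CUBIC); cv2.imwrite('pics/t13.png',im)
E
```

```text
side 0.79 (266.10675048828125, 231.0955047607422) 13.062531471252441 [569.03674139 -24.13208483  38.        ]
side 0.65 (257.0, 247.5) 51.684234619140625 [525.65278119 -60.65734409  38.        ]
top 0.82 (301.1241149902344, 217.13121032714844) 10.35158634185791 [574.06569744 -24.64311789  38.        ]
```

View pics/s13.png

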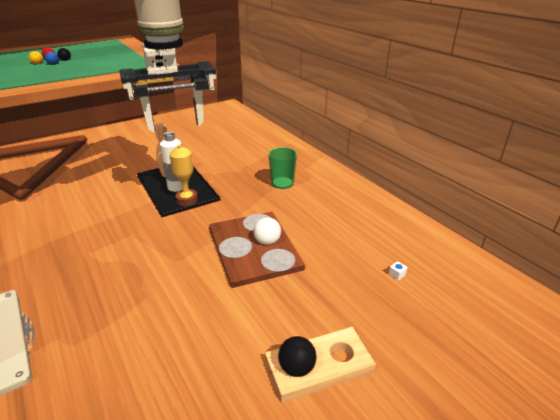

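View pics/t13.png

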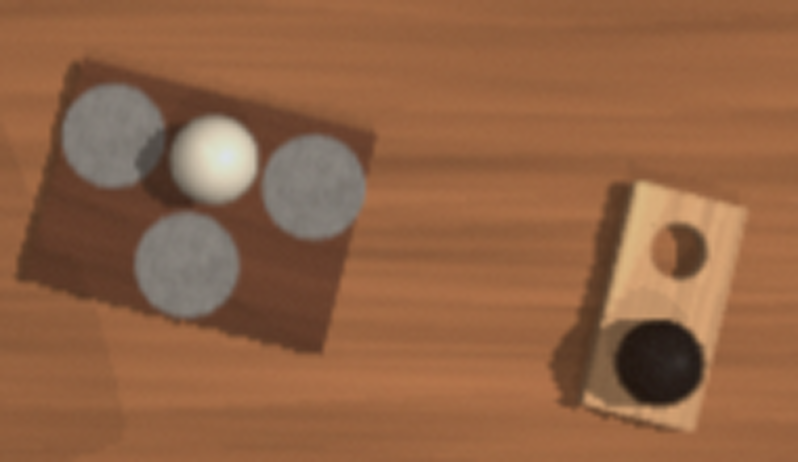

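arm_command:
  increments:
    - {"xyz": [0.2, -0.64, 0], "roll": 0.6, "grip": 1}
    - {"xyz": [0.25, -0.8, 0], "roll": 0.9, "grip": 1}
    - {"xyz": [0.25, -0.8, 0], "roll": 0.9, "grip": 1}
    - {"xyz": [0.25, -0.8, 0], "roll": 0.9, "grip": 1}
    - {"xyz": [0.25, -0.8, 0], "roll": 0.9, "grip": 1}
    - {"xyz": [0.25, -0.8, 0], "roll": 0.9, "grip": 1}
    - {"xyz": [0.25, -0.8, 0], "roll": 0.9, "grip": 1}
    - {"xyz": [0.25, -0.8, 0], "roll": 0.9, "grip": 1}
    - {"xyz": [0.25, -0.8, 0], "roll": 0.9, "grip": 1}
    - {"xyz": [0.25, -0.8, 0], "roll": 0.6, "grip": 1}
    - {"xyz": [0.15, -0.8, 0], "roll": 0.5, "grip": 1}
    - {"xyz": [0, 0, -0.8], "roll": 0, "grip": 1}
    - {"xyz": [0, 0, -1], "roll": 0, "grip": 1}
    - {"xyz": [0, 0, -0.7], "roll": 0, "grip": 1}
    - {"xyz": [0, 0, 0], "roll": 0, "grip": 1}
    - {"xyz": [0, 0, 0], "roll": 0, "grip": 1}

```text
t: 29.92
tool_pos: [572.3, -22.7, 83.7]
ee_rot: [-3.142, -0.001, 2.916]
ft_force: [0.4, 0.1, 1.2]
finger_gap: 0.998
```

```bash
python3 - <<'E'
from h import *
s=capture('side'); im=cv2.resize(s['color'][135:285,170:370,::-1],None,fx=3.5,fy=3.5,interpolation=cv2.INTER_CUBIC)
cv2.imwrite('pics/s14.png',im); w=capture('wrist');save(w,'w14.png'); print(get_state()['tool_pos'],get_state()['ee_rot'])
print(proj(w,(572.3,-22.8,38)))
E
```

```text
[573.12047191 -22.83182392  84.72770424] [3.14146647e+00 1.58960306e-03 2.91563715e+00]
[216.14422175 280.52825863]
```

View pics/s14.png

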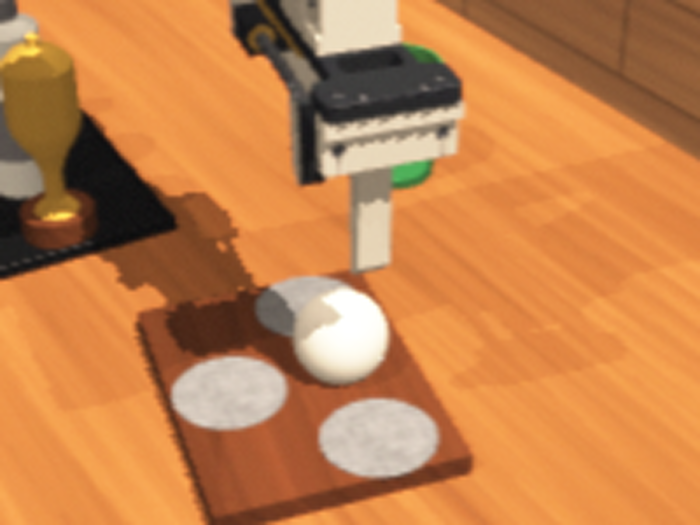

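View pics/w14.png

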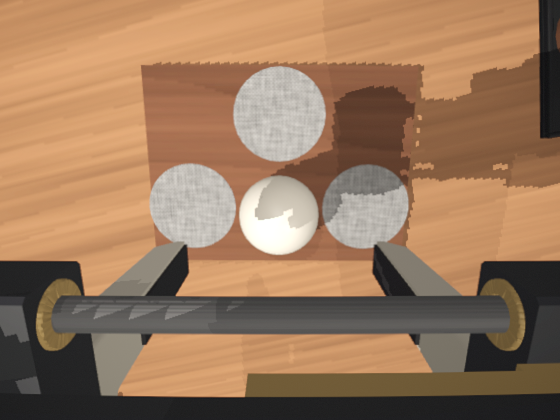

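arm_command:
  increments:
    - {"xyz": [0, 0, -0.9], "roll": 0, "grip": 1}
    - {"xyz": [0, 0, -0.9], "roll": 0, "grip": 1}
    - {"xyz": [0, 0, -0.7], "roll": 0, "grip": 1}
    - {"xyz": [0, 0, -0.4], "roll": 0, "grip": 1}
    - {"xyz": [0, 0, -0.15], "roll": 0, "grip": 1}
    - {"xyz": [0, 0, 0], "roll": 0, "grip": 1}

```text
t: 30.78
tool_pos: [572.9, -22.8, -7.2]
ee_rot: [3.142, 0.001, 2.916]
ft_force: [-0.1, -0.1, 0.0]
finger_gap: 0.998
```

```bash
python3 - <<'E'
from h import *
s=capture('side'); im=cv2.resize(s['color'][135:285,170:370,::-1],None,fx=3.5,fy=3.5,interpolation=cv2.INTER_CUBIC)
cv2.imwrite('pics/s15.png',im); print(get_state()['tool_pos'],get_state()['ft_force'])
E
```

```text
[573.13744501 -22.84809123  -6.92694736] [-0.55613194  0.0740409   0.4718984 ]
```

View pics/s15.png

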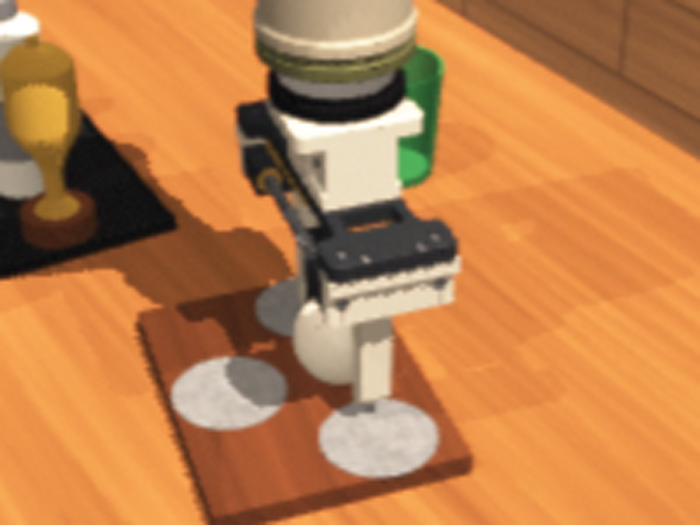

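arm_command:
  increments:
    - {"xyz": [0, 0, 0], "roll": 0, "grip": -1}
    - {"xyz": [0, 0, 0], "roll": 0, "grip": -1}
    - {"xyz": [0, 0, 0], "roll": 0, "grip": -1}
    - {"xyz": [0, 0, 0], "roll": 0, "grip": -1}
    - {"xyz": [0, 0, 0], "roll": 0, "grip": -1}
    - {"xyz": [0, 0, 0], "roll": 0, "grip": -1}
    - {"xyz": [0, 0, 0.2], "roll": 0, "grip": -1}
    - {"xyz": [0, 0, 0.5], "roll": 0, "grip": -1}
    - {"xyz": [0, 0, 0.8], "roll": 0, "grip": -1}
    - {"xyz": [0, 0, 0.8], "roll": 0, "grip": -1}
    - {"xyz": [0, 0, 0.7], "roll": 0, "grip": -1}
    - {"xyz": [0, 0, 0], "roll": 0, "grip": -1}
  force: 20

```text
t: 32.33
tool_pos: [574.5, -22.7, 85.2]
ee_rot: [3.141, 0.005, 2.916]
ft_force: [0.5, -0.6, -0.9]
finger_gap: 0.606
```

```bash
python3 - <<'E'
from h import *
s=capture('side'); im=cv2.resize(s['color'][135:285,170:370,::-1],None,fx=3.5,fy=3.5,interpolation=cv2.INTER_CUBIC)
cv2.imwrite('pics/s16.png',im); w=capture('wrist');save(w,'w16.png')
E
```

```text
(no output)
```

View pics/s16.png

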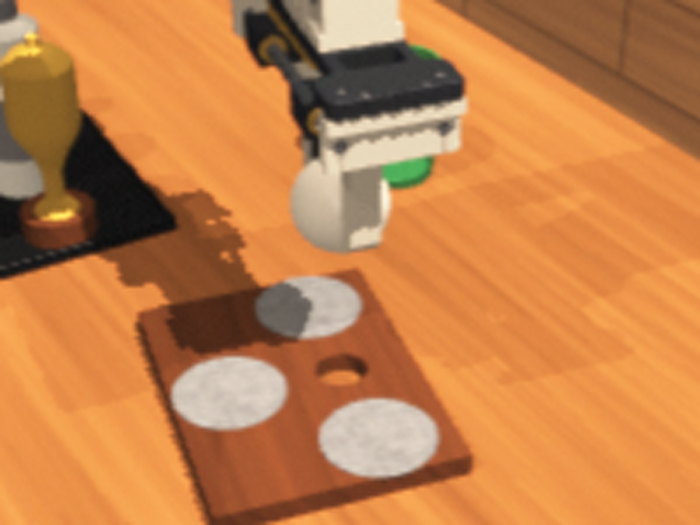

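View pics/w16.png

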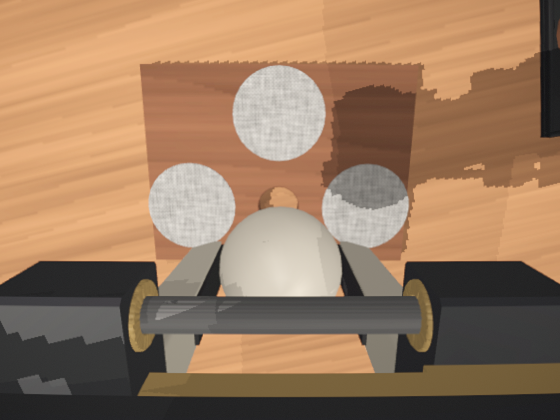

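```bash
python3 - <<'E'
from h import *
s=capture('side'); t=capture('top')
print(onz(s,(320+(192+.5)/6-.5,260+(491+.5)/6-.5),20))
# side calibration check: hole in stand at crop (341,368)/3.5
print(onz(s,(135+(368+.5)/3.5-.5,170+(341+.5)/3.5-.5),14))
E
```

```text
[ 517.96604262 -331.03683356   20.        ]
[571.04593622 -23.960102    14.        ]
```

arm_command:
  increments:
    - {"xyz": [-0.1, -0.4, 0], "roll": 0, "grip": -1}
    - {"xyz": [-0.15, -0.83, 0], "roll": 0, "grip": -1}
    - {"xyz": [-0.15, -0.9, 0], "roll": 0, "grip": -1}
    - {"xyz": [-0.15, -0.9, 0], "roll": 0, "grip": -1}
    - {"xyz": [-0.15, -0.9, 0], "roll": 0, "grip": -1}
    - {"xyz": [-0.15, -0.9, 0], "roll": 0, "grip": -1}
    - {"xyz": [-0.15, -0.9, 0], "roll": 0, "grip": -1}
    - {"xyz": [-0.15, -0.9, 0], "roll": 0, "grip": -1}
    - {"xyz": [-0.15, -0.9, 0], "roll": 0, "grip": -1}
    - {"xyz": [-0.15, -0.9, 0], "roll": 0, "grip": -1}
    - {"xyz": [-0.15, -0.9, 0], "roll": 0, "grip": -1}
    - {"xyz": [-0.15, -0.6, 0], "roll": 0, "grip": -1}
    - {"xyz": [0, -0.3, 0], "roll": 0, "grip": -1}
    - {"xyz": [0, 0, -0.5], "roll": 0, "grip": -1}
    - {"xyz": [0, 0, -0.7], "roll": 0, "grip": -1}
    - {"xyz": [0, 0, -0.5], "roll": 0, "grip": -1}
    - {"xyz": [0, 0, 0], "roll": 0, "grip": -1}
    - {"xyz": [0, 0, 0], "roll": 0, "grip": -1}

```text
t: 34.78
tool_pos: [520.2, -329.5, 31.3]
ee_rot: [-3.141, 0.0, 2.916]
ft_force: [-1.2, 0.2, -1.3]
finger_gap: 0.602
```

```bash
python3 - <<'E'
from h import *
s=capture('side'); im=cv2.resize(s['color'][270:420,230:430,::-1],None,fx=3.5,fy=3.5,interpolation=cv2.INTER_CUBIC)
cv2.imwrite('pics/s17.png',im); w=capture('wrist');save(w,'w17.png'); print(get_state()['tool_pos'],get_state()['ee_rot'])
E
```

```text
[ 520.58380294 -330.00935321   32.10310034] [-3.14092927e+00  1.47215910e-03  2.91582866e+00]
```

View pics/s17.png

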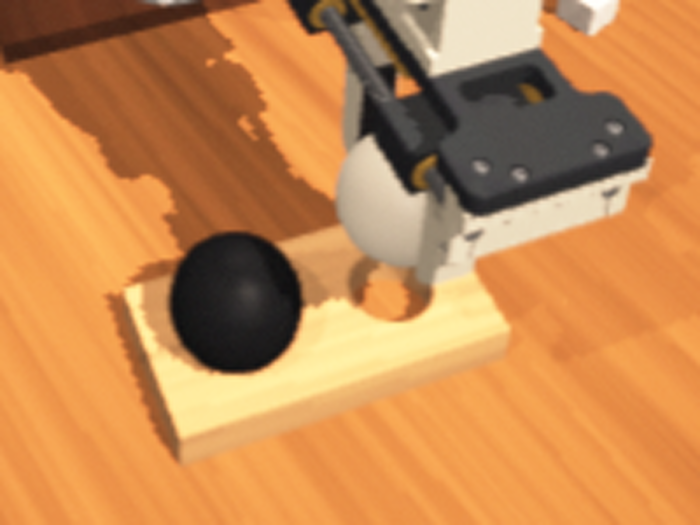

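View pics/w17.png

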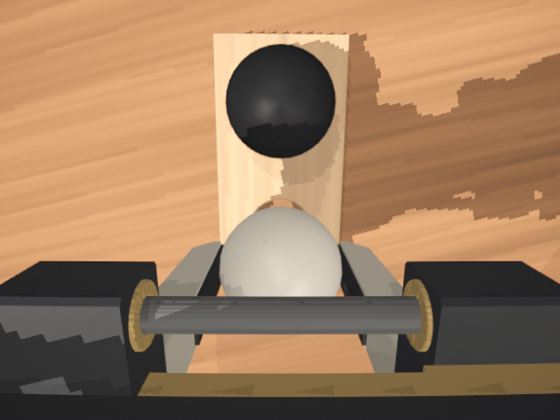

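arm_command:
  increments:
    - {"xyz": [0, 0, -0.4], "roll": 0, "grip": -1}
    - {"xyz": [0, 0, -0.4], "roll": 0, "grip": -1}
    - {"xyz": [0, 0, -0.2], "roll": 0, "grip": -1}
    - {"xyz": [0, 0, -0.1], "roll": 0, "grip": -1}
    - {"xyz": [0, 0, 0], "roll": 0, "grip": -1}
    - {"xyz": [0, 0, 0], "roll": 0, "grip": -1}

```text
t: 35.62
tool_pos: [520.2, -329.9, -1.4]
ee_rot: [-3.141, 0.001, 2.916]
ft_force: [0.5, -0.3, -1.4]
finger_gap: 0.603
```

```bash
python3 - <<'E'
from h import *
s=capture('side'); im=cv2.resize(s['color'][270:420,230:430,::-1],None,fx=3.5,fy=3.5,interpolation=cv2.INTER_CUBIC)
cv2.imwrite('pics/s18.png',im); w=capture('wrist');save(w,'w18.png'); print(get_state()['tool_pos'],get_state()['ft_force'])
E
```

```text
[ 520.2096893  -329.91095819   -1.37104379] [ 0.09354533 -0.09415616 -1.63962482]
```

View pics/s18.png

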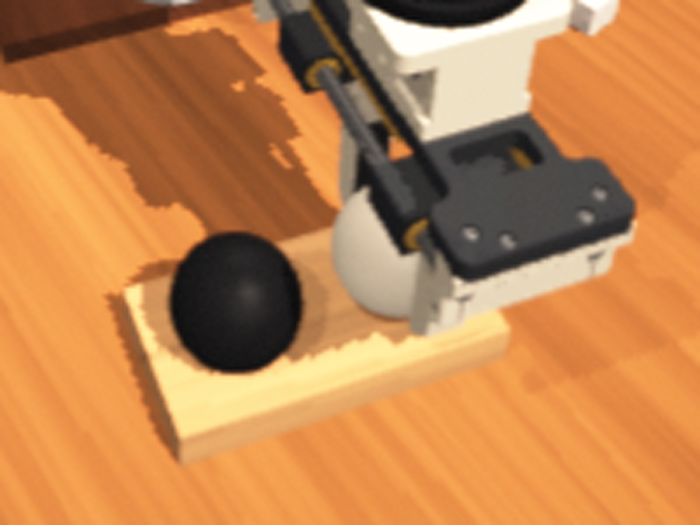

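arm_command:
  increments:
    - {"xyz": [0, 0, -0.04], "roll": 0, "grip": -1}
    - {"xyz": [0, 0, 0], "roll": 0, "grip": 0.3}
    - {"xyz": [0, 0, 0], "roll": 0, "grip": 1}
    - {"xyz": [0, 0, 0], "roll": 0, "grip": 1}
    - {"xyz": [0, 0, 0], "roll": 0, "grip": 1}
    - {"xyz": [0, 0, 0.5], "roll": 0, "grip": 1}
    - {"xyz": [0, 0, 1], "roll": 0, "grip": 1}
    - {"xyz": [0, 0, 1], "roll": 0, "grip": 1}
    - {"xyz": [0, 0, 1], "roll": 0, "grip": 1}
    - {"xyz": [0, 0, 1], "roll": 0, "grip": 1}
    - {"xyz": [0, 0, 0.84], "roll": 0, "grip": 1}
    - {"xyz": [0, 0, 0], "roll": 0, "grip": 1}

```text
t: 37.22
tool_pos: [521.6, -330.9, 161.1]
ee_rot: [-3.139, 0.006, 2.916]
ft_force: [0.2, -0.1, -0.4]
finger_gap: 1.0
```

```bash
python3 - <<'E'
from h import *
s=capture('side'); save(s,'s19.png'); w=capture('wrist');save(w,'w19.png'); print(get_state()['tool_pos'])
E
```

```text
[ 519.86069883 -329.64583147  157.07442479]
```

View pics/s19.png

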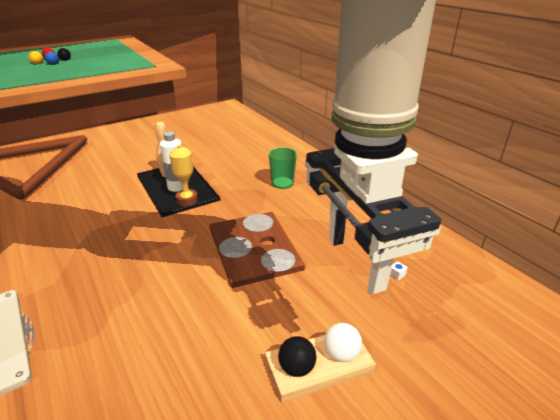

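View pics/w19.png

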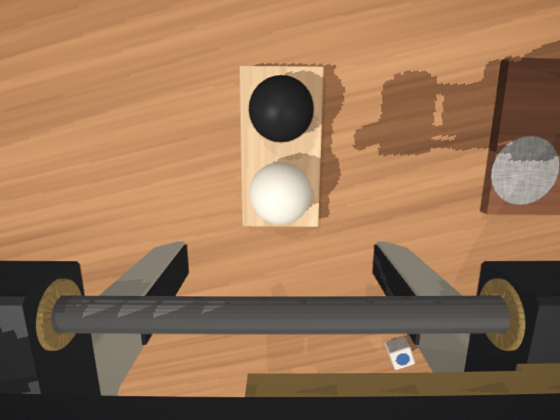

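arm_command:
  increments:
    - {"xyz": [-0.05, 0.57, 0], "roll": -0.4, "grip": 1}
    - {"xyz": [-0.05, 1, 0], "roll": -0.5, "grip": 1}
    - {"xyz": [-0.05, 1, 0], "roll": -0.5, "grip": 1}
    - {"xyz": [-0.05, 1, 0], "roll": -0.5, "grip": 1}
    - {"xyz": [-0.05, 1, 0], "roll": -0.5, "grip": 1}
    - {"xyz": [-0.05, 1, 0], "roll": -0.5, "grip": 1}
    - {"xyz": [-0.05, 1, 0], "roll": -0.5, "grip": 1}
    - {"xyz": [-0.05, 1, 0], "roll": -0.5, "grip": 1}
    - {"xyz": [-0.05, 1, 0], "roll": -0.5, "grip": 1}
    - {"xyz": [-0.05, 1, 0], "roll": -0.5, "grip": 1}
    - {"xyz": [-0.05, 1, 0], "roll": -0.5, "grip": 1}
    - {"xyz": [-0.05, 1, 0], "roll": -0.5, "grip": 1}
    - {"xyz": [-0.05, 1, 0], "roll": -0.5, "grip": 1}
    - {"xyz": [-0.05, 1, 0], "roll": -0.5, "grip": 1}
    - {"xyz": [-0.05, 1, 0], "roll": -0.5, "grip": 1}
    - {"xyz": [-0.05, 1, 0], "roll": -0.5, "grip": 1}
    - {"xyz": [-0.05, 1, 0], "roll": -0.5, "grip": 1}
    - {"xyz": [0, 1, 0], "roll": -0.5, "grip": 1}
    - {"xyz": [0, 1, 0], "roll": 0, "grip": 1}
    - {"xyz": [0, 0.3, 0], "roll": 0, "grip": 1}

```text
t: 39.83
tool_pos: [493.1, 237.5, 155.3]
ee_rot: [-3.139, 0.001, 1.364]
ft_force: [-0.4, 0.1, -0.3]
finger_gap: 1.001
```

arm_command:
  increments:
    - {"xyz": [0, 0, 0], "roll": 0, "grip": 1}
    - {"xyz": [0, 0, 0], "roll": 0, "grip": 1}

```text
t: 40.08
tool_pos: [494.2, 235.5, 156.6]
ee_rot: [-3.141, 0.001, 1.362]
ft_force: [-1.4, -0.2, 0.2]
finger_gap: 0.995
```

```bash
python3 - <<'E'
from h import *
s=capture('side'); im=cv2.resize(s['color'][65:265,110:330,::-1],None,fx=3,fy=3,interpolation=cv2.INTER_CUBIC)
cv2.imwrite('pics/s20.png',im); w=capture('wrist');save(w,'w20.png'); print(get_state()['tool_pos'],get_state()['ee_rot'])
E
```

```text
[494.46578958 235.5280151  156.99576133] [-3.14150713e+00  3.10722383e-04  1.36123540e+00]
```

View pics/w20.png

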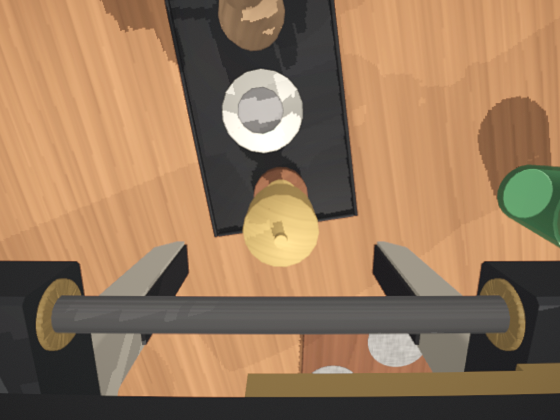

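arm_command:
  increments:
    - {"xyz": [0, 0, -0.9], "roll": 0, "grip": 1}
    - {"xyz": [0, 0, -0.9], "roll": 0, "grip": 1}
    - {"xyz": [0, 0, -0.8], "roll": 0, "grip": 1}
    - {"xyz": [0, 0, -0.45], "roll": 0, "grip": 1}
    - {"xyz": [0, 0, 0], "roll": 0, "grip": 1}
    - {"xyz": [0, 0, 0], "roll": 0, "grip": 1}
    - {"xyz": [0, 0, 0], "roll": 0, "grip": -1}
    - {"xyz": [0, 0, 0], "roll": 0, "grip": -1}
    - {"xyz": [0, 0, 0], "roll": 0, "grip": -1}
    - {"xyz": [0, 0, 0], "roll": 0, "grip": -1}
    - {"xyz": [0, 0, 0], "roll": 0, "grip": -1}
    - {"xyz": [0, 0, 0], "roll": 0, "grip": -1}
    - {"xyz": [0, 0, 0], "roll": 0, "grip": -1}
    - {"xyz": [0, 0, 0.2], "roll": 0, "grip": -1}
    - {"xyz": [0, 0, 0.4], "roll": 0, "grip": -1}
    - {"xyz": [0, 0, 0.7], "roll": 0, "grip": -1}
    - {"xyz": [0, 0, 0], "roll": 0, "grip": -1}
  force: 40

```text
t: 42.3
tool_pos: [496.1, 237.1, 107.3]
ee_rot: [3.138, -0.002, 1.362]
ft_force: [-0.1, -0.4, -2.8]
finger_gap: 0.53
```

arm_command:
  increments:
    - {"xyz": [0, -0.4, 0], "roll": 0, "grip": -1}
    - {"xyz": [0.2, -0.8, 0], "roll": 0, "grip": -1}
    - {"xyz": [0.2, -1, 0], "roll": 0, "grip": -1}
    - {"xyz": [0.2, -1, 0], "roll": 0, "grip": -1}
    - {"xyz": [0.2, -1, 0], "roll": 0, "grip": -1}
    - {"xyz": [0.2, -1, 0], "roll": 0, "grip": -1}
    - {"xyz": [0.2, -1, 0], "roll": 0, "grip": -1}
    - {"xyz": [0.2, -1, 0], "roll": 0, "grip": -1}
    - {"xyz": [0.2, -1, 0], "roll": 0, "grip": -1}
    - {"xyz": [0.2, -1, 0], "roll": 0, "grip": -1}
    - {"xyz": [0.2, -0.8, 0], "roll": 0, "grip": -1}
    - {"xyz": [0, -0.5, 0], "roll": 0, "grip": -1}
    - {"xyz": [0, -0.25, 0], "roll": 0, "grip": -1}
    - {"xyz": [0, 0, 0], "roll": 0, "grip": -1}
    - {"xyz": [0, 0, -0.4], "roll": 0, "grip": -1}
    - {"xyz": [0, 0, -0.3], "roll": 0, "grip": -1}
    - {"xyz": [0, 0, -0.15], "roll": 0, "grip": -1}
    - {"xyz": [0, 0, -0.08], "roll": 0, "grip": -1}
    - {"xyz": [0, 0, 0], "roll": 0, "grip": -1}
    - {"xyz": [0, 0, 0], "roll": 0, "grip": -1}

```text
t: 44.8
tool_pos: [554.7, -86.1, 77.1]
ee_rot: [3.141, 0.0, 1.362]
ft_force: [0.1, 0.4, -3.0]
finger_gap: 0.529
```

```bash
python3 - <<'E'
from h import *
s=capture('side'); im=cv2.resize(s['color'][85:285,110:330,::-1],None,fx=3,fy=3,interpolation=cv2.INTER_CUBIC)
cv2.imwrite('pics/s21.png',im); print(get_state()['tool_pos'],get_state()['ft_force'])
E
```

```text
[554.69958092 -86.14733334  77.13784338] [ 0.2306201   0.03616981 -2.76744771]
```

View pics/s21.png

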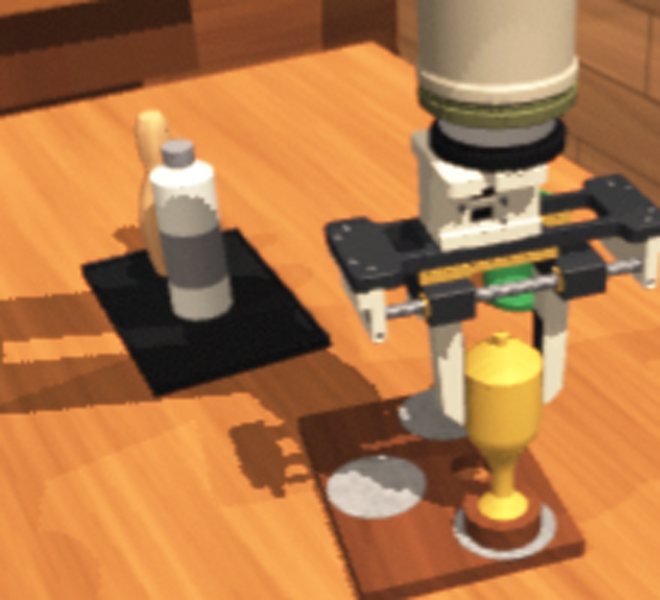

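arm_command:
  increments:
    - {"xyz": [0, 0, -0.03], "roll": 0, "grip": -1}
    - {"xyz": [0, 0, 0], "roll": 0, "grip": 0.3}
    - {"xyz": [0, 0, 0], "roll": 0, "grip": 1}
    - {"xyz": [0, 0, 0], "roll": 0, "grip": 1}
    - {"xyz": [0, 0, 0], "roll": 0, "grip": 1}
    - {"xyz": [0, 0, 0.5], "roll": 0, "grip": 1}
    - {"xyz": [0, 0, 1], "roll": 0, "grip": 1}
    - {"xyz": [0, 0, 1], "roll": 0, "grip": 1}
    - {"xyz": [0, 0, 0.3], "roll": 0, "grip": 1}

```text
t: 45.98
tool_pos: [556.1, -86.5, 163.4]
ee_rot: [3.137, 0.0, 1.362]
ft_force: [0.1, -0.2, 0.2]
finger_gap: 0.998
```

arm_command:
  increments:
    - {"xyz": [0, 0.5, 0], "roll": 0, "grip": 1}
    - {"xyz": [-0.15, 1, 0], "roll": 0, "grip": 1}
    - {"xyz": [-0.15, 1, 0], "roll": 0, "grip": 1}
    - {"xyz": [-0.15, 1, 0], "roll": 0, "grip": 1}
    - {"xyz": [-0.15, 1, 0], "roll": 0, "grip": 1}
    - {"xyz": [-0.15, 1, 0], "roll": 0, "grip": 1}
    - {"xyz": [-0.15, 1, 0], "roll": 0, "grip": 1}
    - {"xyz": [-0.15, 1, 0], "roll": 0, "grip": 1}
    - {"xyz": [-0.15, 1, 0], "roll": 0, "grip": 1}
    - {"xyz": [-0.15, 1, 0], "roll": 0, "grip": 1}
    - {"xyz": [-0.15, 1, 0], "roll": 0, "grip": 1}
    - {"xyz": [-0.15, 1, 0], "roll": 0, "grip": 1}
    - {"xyz": [-0.2, 1, 0], "roll": 0, "grip": 1}
    - {"xyz": [0, 0.75, 0], "roll": 0, "grip": 1}
    - {"xyz": [0, 0, 0], "roll": 0, "grip": 1}
    - {"xyz": [0, 0, 0], "roll": 0, "grip": 1}

```text
t: 47.98
tool_pos: [498.7, 311.0, 159.2]
ee_rot: [-3.141, 0.001, 1.362]
ft_force: [-0.2, -0.9, 0.2]
finger_gap: 1.0
```

```bash
python3 - <<'E'
from h import *
s=capture('side'); im=cv2.resize(s['color'][85:285,110:330,::-1],None,fx=3,fy=3,interpolation=cv2.INTER_CUBIC)
cv2.imwrite('pics/s22.png',im); save(capture('wrist'),'w22.png');print(get_state()['tool_pos'],get_state()['ft_force'])
E
```

```text
[499.03829962 310.6020871  159.60500906] [0.20665757 0.47204246 0.8906183 ]
```

View pics/s22.png

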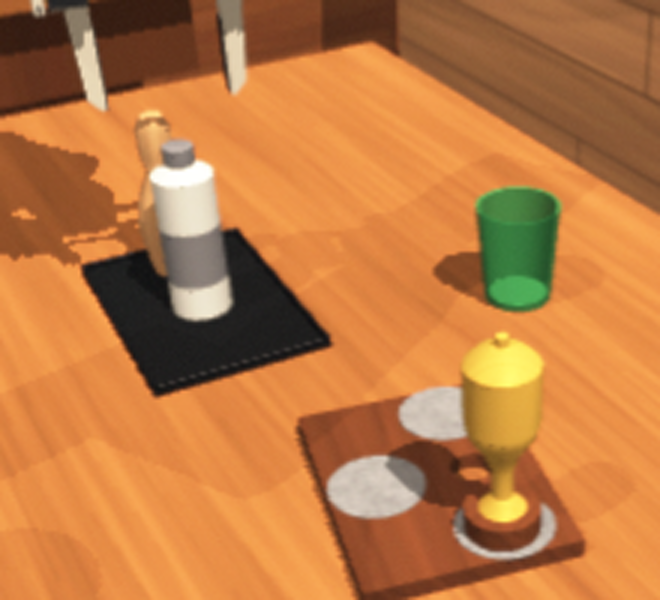

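View pics/w22.png

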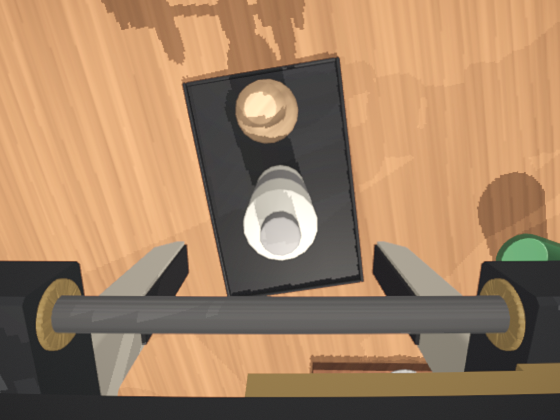

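arm_command:
  increments:
    - {"xyz": [0, 0, -0.9], "roll": 0, "grip": 1}
    - {"xyz": [0, 0, -0.9], "roll": 0, "grip": 1}
    - {"xyz": [0, 0, -0.8], "roll": 0, "grip": 1}
    - {"xyz": [0, 0, -0.5], "roll": 0, "grip": 1}
    - {"xyz": [0, 0, 0], "roll": 0, "grip": 1}
    - {"xyz": [0, 0, 0], "roll": 0, "grip": 1}
    - {"xyz": [0, 0, 0], "roll": 0, "grip": -1}
    - {"xyz": [0, 0, 0], "roll": 0, "grip": -1}
    - {"xyz": [0, 0, 0], "roll": 0, "grip": -1}
    - {"xyz": [0, 0, 0], "roll": 0, "grip": -1}
    - {"xyz": [0, 0, 0], "roll": 0, "grip": -1}
    - {"xyz": [0, 0, 0], "roll": 0, "grip": -1}
    - {"xyz": [0, 0, 0], "roll": 0, "grip": -1}
    - {"xyz": [0, 0, 0.2], "roll": 0, "grip": -1}
    - {"xyz": [0, 0, 0.4], "roll": 0, "grip": -1}
    - {"xyz": [0, 0, 0.7], "roll": 0, "grip": -1}
    - {"xyz": [0, 0, 0], "roll": 0, "grip": -1}
  force: 30

```text
t: 50.2
tool_pos: [500.6, 312.3, 108.6]
ee_rot: [3.138, -0.003, 1.362]
ft_force: [-0.3, -0.5, -2.5]
finger_gap: 0.532
```

arm_command:
  increments:
    - {"xyz": [0, -0.4, 0], "roll": 0, "grip": -1}
    - {"xyz": [0, -0.8, 0], "roll": 0, "grip": -1}
    - {"xyz": [0, -1, 0], "roll": 0, "grip": -1}
    - {"xyz": [0, -1, 0], "roll": 0, "grip": -1}
    - {"xyz": [0, -1, 0], "roll": 0, "grip": -1}
    - {"xyz": [0, -1, 0], "roll": 0, "grip": -1}
    - {"xyz": [0.2, -1, 0], "roll": 0, "grip": -1}
    - {"xyz": [0, -1, 0], "roll": 0, "grip": -1}
    - {"xyz": [0, -1, 0], "roll": 0, "grip": -1}
    - {"xyz": [0, -1, 0], "roll": 0, "grip": -1}
    - {"xyz": [0, -0.8, 0], "roll": 0, "grip": -1}
    - {"xyz": [0, -0.5, 0], "roll": 0, "grip": -1}
    - {"xyz": [0, -0.15, 0], "roll": 0, "grip": -1}
    - {"xyz": [0, 0, 0], "roll": 0, "grip": -1}
    - {"xyz": [0, 0, -0.4], "roll": 0, "grip": -1}
    - {"xyz": [0, 0, -0.3], "roll": 0, "grip": -1}
    - {"xyz": [0, 0, -0.15], "roll": 0, "grip": -1}
    - {"xyz": [0, 0, -0.08], "roll": 0, "grip": -1}
    - {"xyz": [0, 0, 0], "roll": 0, "grip": -1}
    - {"xyz": [0, 0, 0], "roll": 0, "grip": -1}

```text
t: 52.7
tool_pos: [505.2, -8.1, 78.3]
ee_rot: [3.141, -0.0, 1.362]
ft_force: [0.9, 0.6, -2.9]
finger_gap: 0.526
```

```bash
python3 - <<'E'
from h import *
s=capture('side'); im=cv2.resize(s['color'][85:285,110:330,::-1],None,fx=3,fy=3,interpolation=cv2.INTER_CUBIC)
cv2.imwrite('pics/s23.png',im); print(get_state()['tool_pos'],get_state()['ft_force'])
E
```

```text
[505.19767204  -8.09536843  78.32563979] [-0.6169229  -0.27888339 -2.93350931]
```

View pics/s23.png

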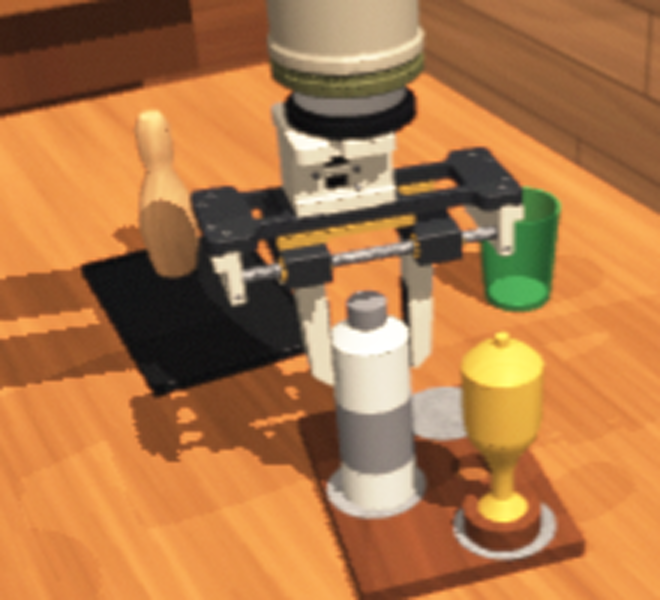

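arm_command:
  increments:
    - {"xyz": [0, 0, -0.04], "roll": 0, "grip": -1}
    - {"xyz": [0, 0, 0], "roll": 0, "grip": 0.3}
    - {"xyz": [0, 0, 0], "roll": 0, "grip": 1}
    - {"xyz": [0, 0, 0], "roll": 0, "grip": 1}
    - {"xyz": [0, 0, 0], "roll": 0, "grip": 1}
    - {"xyz": [0, 0, 0.5], "roll": 0, "grip": 1}
    - {"xyz": [0, 0, 1], "roll": 0, "grip": 1}
    - {"xyz": [0, 0, 1], "roll": 0, "grip": 1}
    - {"xyz": [0, 0, 0.3], "roll": 0, "grip": 1}

```text
t: 53.88
tool_pos: [506.6, -8.2, 164.0]
ee_rot: [3.137, -0.0, 1.362]
ft_force: [1.3, 0.7, -0.3]
finger_gap: 1.003
```

arm_command:
  increments:
    - {"xyz": [0, 0.5, 0], "roll": 0, "grip": 1}
    - {"xyz": [0, 1, 0], "roll": 0, "grip": 1}
    - {"xyz": [0, 1, 0], "roll": 0, "grip": 1}
    - {"xyz": [0, 1, 0], "roll": 0, "grip": 1}
    - {"xyz": [0, 1, 0], "roll": 0, "grip": 1}
    - {"xyz": [0, 1, 0], "roll": 0, "grip": 1}
    - {"xyz": [0, 1, 0], "roll": 0, "grip": 1}
    - {"xyz": [0, 1, 0], "roll": 0, "grip": 1}
    - {"xyz": [0, 1, 0], "roll": 0, "grip": 1}
    - {"xyz": [0, 1, 0], "roll": 0, "grip": 1}
    - {"xyz": [0, 1, 0], "roll": 0, "grip": 1}
    - {"xyz": [0, 1, 0], "roll": 0, "grip": 1}
    - {"xyz": [-0.05, 1, 0], "roll": 0, "grip": 1}
    - {"xyz": [0, 0.65, 0], "roll": 0, "grip": 1}
    - {"xyz": [0, 0, 0], "roll": 0, "grip": 1}
    - {"xyz": [0, 0, 0], "roll": 0, "grip": 1}

```text
t: 55.88
tool_pos: [503.2, 385.7, 160.2]
ee_rot: [-3.141, 0.001, 1.362]
ft_force: [-0.1, -0.5, -0.2]
finger_gap: 1.003
```

```bash
python3 - <<'E'
from h import *
s=capture('side'); im=cv2.resize(s['color'][85:285,110:330,::-1],None,fx=3,fy=3,interpolation=cv2.INTER_CUBIC)
cv2.imwrite('pics/s24.png',im); save(capture('wrist'),'w24.png');print(get_state()['tool_pos'],get_state()['ft_force'])
E
```

```text
[503.58220831 385.48171531 160.70255448] [ 0.04400098 -1.09071951  0.20620588]
```

View pics/s24.png

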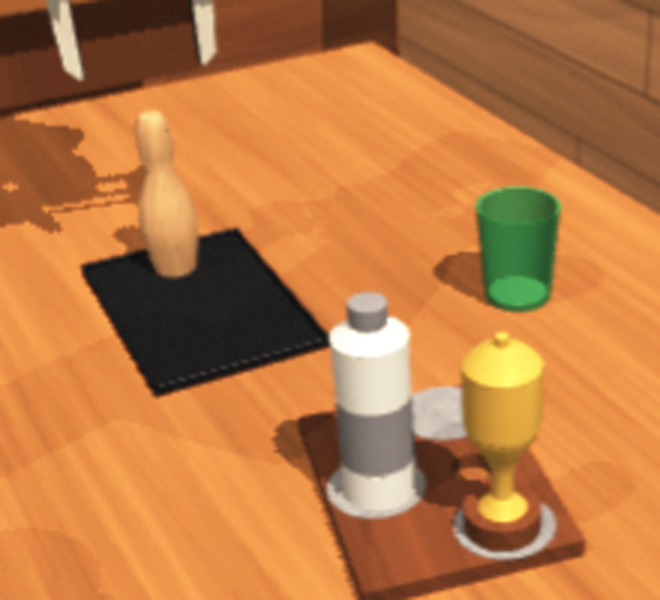

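View pics/w24.png

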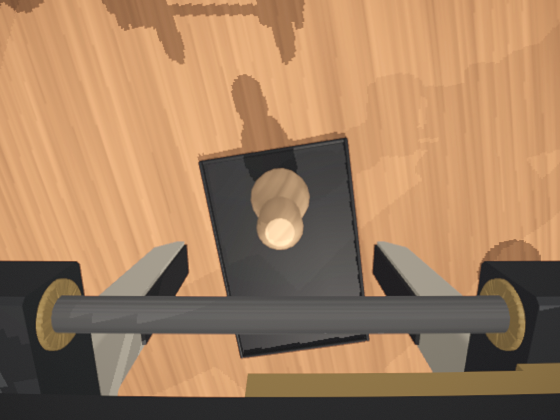

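arm_command:
  increments:
    - {"xyz": [0, 0, -0.8], "roll": 0, "grip": 1}
    - {"xyz": [0, 0, -0.8], "roll": 0, "grip": 1}
    - {"xyz": [0, 0, -0.6], "roll": 0, "grip": 1}
    - {"xyz": [0, 0, -0.4], "roll": 0, "grip": 1}
    - {"xyz": [0, 0, 0], "roll": 0, "grip": 1}
    - {"xyz": [0, 0, 0], "roll": 0, "grip": 1}
    - {"xyz": [0, 0, 0], "roll": 0, "grip": -1}
    - {"xyz": [0, 0, 0], "roll": 0, "grip": -1}
    - {"xyz": [0, 0, 0], "roll": 0, "grip": -1}
    - {"xyz": [0, 0, 0], "roll": 0, "grip": -1}
    - {"xyz": [0, 0, 0], "roll": 0, "grip": -1}
    - {"xyz": [0, 0, 0], "roll": 0, "grip": -1}
    - {"xyz": [0, 0, 0], "roll": 0, "grip": -1}
    - {"xyz": [0, 0, 0], "roll": 0, "grip": -1}
    - {"xyz": [0, 0, 0.2], "roll": 0, "grip": -1}
    - {"xyz": [0, 0, 0.4], "roll": 0, "grip": -1}
    - {"xyz": [0, 0, 0.7], "roll": 0, "grip": -1}
    - {"xyz": [0, 0, 0], "roll": 0, "grip": -1}
  force: 25

```text
t: 58.22
tool_pos: [505.3, 387.7, 125.6]
ee_rot: [3.137, -0.004, 1.362]
ft_force: [0.1, 0.8, -2.0]
finger_gap: 0.317
```

arm_command:
  increments:
    - {"xyz": [0.05, -0.4, 0], "roll": 0, "grip": -1}
    - {"xyz": [0.2, -0.8, 0], "roll": 0, "grip": -1}
    - {"xyz": [0.25, -1, 0], "roll": 0, "grip": -1}
    - {"xyz": [0.25, -1, 0], "roll": 0, "grip": -1}
    - {"xyz": [0.25, -1, 0], "roll": 0, "grip": -1}
    - {"xyz": [0.25, -1, 0], "roll": 0, "grip": -1}
    - {"xyz": [0.25, -1, 0], "roll": 0, "grip": -1}
    - {"xyz": [0.25, -1, 0], "roll": 0, "grip": -1}
    - {"xyz": [0.25, -1, 0], "roll": 0, "grip": -1}
    - {"xyz": [0.25, -1, 0], "roll": 0, "grip": -1}
    - {"xyz": [0.25, -1, 0], "roll": 0, "grip": -1}
    - {"xyz": [0.25, -0.8, 0], "roll": 0, "grip": -1}
    - {"xyz": [0, -0.4, 0], "roll": 0, "grip": -1}
    - {"xyz": [0, 0, 0], "roll": 0, "grip": -1}
    - {"xyz": [0, 0, -0.4], "roll": 0, "grip": -1}
    - {"xyz": [0, 0, -0.3], "roll": 0, "grip": -1}
    - {"xyz": [0, 0, -0.15], "roll": 0, "grip": -1}
    - {"xyz": [0, 0, -0.06], "roll": 0, "grip": -1}
    - {"xyz": [0, 0, 0], "roll": 0, "grip": -1}
    - {"xyz": [0, 0, 0], "roll": 0, "grip": -1}

```text
t: 60.72
tool_pos: [586.2, 44.5, 94.9]
ee_rot: [3.141, -0.0, 1.362]
ft_force: [-0.6, 0.5, -2.2]
finger_gap: 0.314
```

```bash
python3 - <<'E'
from h import *
s=capture('side'); im=cv2.resize(s['color'][85:285,110:330,::-1],None,fx=3,fy=3,interpolation=cv2.INTER_CUBIC)
cv2.imwrite('pics/s25.png',im); print(get_state()['tool_pos'],get_state()['ft_force'])
E
```

```text
[586.20205782  44.43527145  94.87791453] [-0.26361314  0.38230686 -2.27724624]
```

View pics/s25.png

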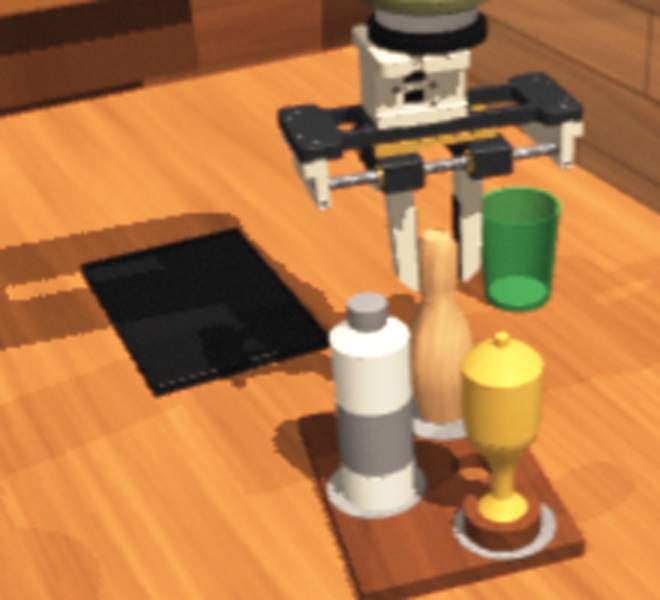

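arm_command:
  increments:
    - {"xyz": [0, 0, -0.04], "roll": 0, "grip": -1}
    - {"xyz": [0, 0, 0], "roll": 0, "grip": 0}
    - {"xyz": [0, 0, 0], "roll": 0, "grip": 1}
    - {"xyz": [0, 0, 0], "roll": 0, "grip": 1}
    - {"xyz": [0, 0, 0], "roll": 0, "grip": 1}
    - {"xyz": [0, 0, 0.5], "roll": 0, "grip": 1}
    - {"xyz": [0, 0, 1], "roll": 0, "grip": 1}
    - {"xyz": [0, 0, 1], "roll": 0, "grip": 1}
    - {"xyz": [0, 0, 0.5], "roll": 0, "grip": 1}
    - {"xyz": [-0.2, 0.8, 0], "roll": 0, "grip": 1}
    - {"xyz": [-0.2, 1, 0], "roll": 0, "grip": 1}
    - {"xyz": [-0.2, 1, 0], "roll": 0, "grip": 1}
    - {"xyz": [-0.2, 1, 0], "roll": 0, "grip": 1}
    - {"xyz": [-0.2, 1, 0], "roll": 0, "grip": 1}
    - {"xyz": [-0.2, 1, 0], "roll": 0, "grip": 1}
    - {"xyz": [-0.2, 1, 0], "roll": 0, "grip": 1}
    - {"xyz": [-0.2, 1, 0], "roll": 0, "grip": 1}
    - {"xyz": [0, 0, 0], "roll": 0, "grip": 1}
    - {"xyz": [0, 0, 0], "roll": 0, "grip": 1}
    - {"xyz": [0, 0, 0], "roll": 0, "grip": 1}

```text
t: 63.28
tool_pos: [538.1, 277.5, 183.2]
ee_rot: [-3.142, 0.0, 1.361]
ft_force: [-0.4, -0.2, -0.1]
finger_gap: 1.003
```

```bash
python3 - <<'E'
from h import *
s=capture('side'); save(s,'s26.png'); t=capture('top')
im=cv2.resize(t['color'][180:290,250:440,::-1],None,fx=4.2,fy=4.2,interpolation=cv2.INTER_CUBIC); cv2.imwrite('pics/t26.png',im)
a=cv2.imread('pics/side0.png');b=cv2.imread('pics/s26.png')
im=np.hstack([cv2.resize(x[150:290,190:320],None,fx=3,fy=3,interpolation=cv2.INTER_CUBIC) for x in(a,b)]); cv2.imwrite('pics/cmp.png',im)
a=cv2.imread('pics/topc.png');b=im=cv2.imread('pics/t26.png')
for n,x0,y0,x1,y1 in(('skittle',60,80,165,190),('troph',260,130,380,245),('bottle',130,210,240,325),('bb',610,315,710,410)):
    A,B=[cv2.cvtColor(i[y0:y1,x0:x1],6).astype(np.float32) for i in(a,b)]
    d,r=cv2.phaseCorrelate(A,B); print(n,np.round(np.array(d)/4.2/0.36,1),'mm approx',round(r,2))
for l in('tumbler','chalk'):
    for q in(t,s): print(l,[ (np.round(m['at'],1),round(m['conf'],2)) for m in mark_of(l,q)[:1]])
E
```

```text
skittle [-0. -0.] mm approx 0.76
troph [-0. -0.] mm approx 0.78
bottle [ 0. -0.] mm approx 0.83
bb [-0. -0.] mm approx 0.9
tumbler [(array([153.7, 228.9]), 0.98)]
tumbler [(array([183.1, 280. ]), 0.63)]
chalk [(array([164.5, 381.3]), 0.54)]
chalk [(array([273.4, 395.8]), 0.57)]
```

View pics/t26.png

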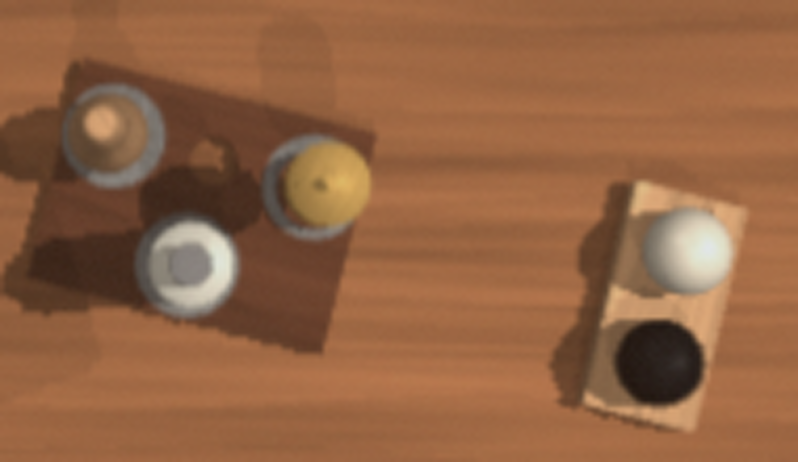

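View pics/cmp.png

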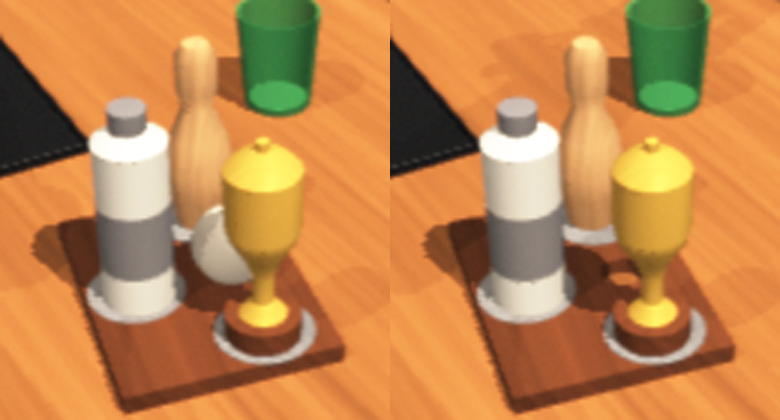

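View pics/s26.png

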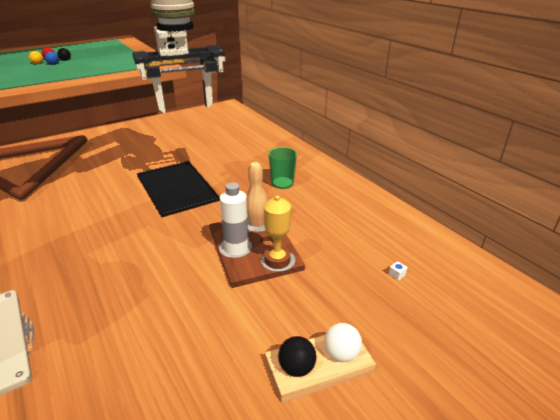

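Everything is back in place and the arm is clear, so I'm handing in.

```bash
python3 -c "
from plant import *
print(finish_job())"
```

```text
the job is handed in; nothing more can be done
None
```

The job is done and handed in at about 63 s of the 144 s allowed. I cleared the skittle, bottle and trophy onto the tray and moved the cue ball into the rack's +x cup. Then I put the trophy, bottle and skittle back on their own pads. No verdict is reported, so what follows rests on my own checks.

**Last checks:**
- **Trophy, skittle and bottle:** upright in the final side and top pictures. Each looks within a millimetre or two of where it started when compared with the first pictures; the numerical image match read 0.0 mm, but part of that match is the unmoved background.
- **Balls:** the cue ball sits in the +x cup and the black ball has not moved.
- **Tumbler and chalk:** they look unmoved by eye. The network's points for them scattered between shots (the first top-view chalk point landed on the tumbler), so I did not rely on those.
- **Arm:** standing clear of everything with the gripper open.

**What disagreed:**
- **Fingertip height:** side and wrist pictures both showed the real fingertips about 29 mm above the reported TCP. I corrected every grasp height for this, and all grasps then read the expected widths.
- **Trophy position:** the first estimate of its y differed by about 6 mm between cameras. The wrist view settled it.

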